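# Turn the wet brush over into the drying station

### The job

The washing-up brush is standing head down in the soak crock and must dry bristles up. Slide the clear cover that shuts off the blue holder fully aside, past the other cover, which stays over the grey holder; then take the brush out of the crock, turn it end for end and put it handle first into the blue holder, all the way to the bottom, and let go. Do not upset or shift the other things on the counter.

Things in the scene. Friction and masses are not known exactly. Their poses are not given: they have to be found in the camera images.
- brush_mid (a point): Half-way point of a washing-up brush, 300 mm long. x runs along it from the handle's butt (-150 mm) to the bristle tip (+150). Wooden handle: a bar 22 mm wide (y), 18 mm thick (z), from x = -150 to +85; white and blue stiff bristle head, 32 mm in diameter, from +85 to +150. It starts head down in the crock, the handle rising away from the robot about 35 degrees above level, its y level.
- brush_butt (a point): Centre of the butt end of the brush's handle.
- brush_tip (a point): Centre of the flat end of the brush's bristle head.
- brush: The same brush (origin and axes as brush_mid), about 130 g; centre of mass about 20 mm from the middle towards the head. In the crock it leans on the lower rim.
- crock_mouth (a point): Centre of the mouth of the slanted white ceramic soak crock, which is fixed to the counter on a steel cradle. Its z axis points out of the mouth, 52 degrees above level and away from the robot; the tube is 52 mm wide inside and 90 mm deep, its outside 66 mm wide.
- station: Slanted steel drying station, fixed; origin under its middle on the counter, x away from the robot, y along its 270 mm length. Its sloping face, 84 mm high, looks up and away from the robot and has two round holders, a blue and a grey tube, at y = +65 and -65 mm (either way round), mouth centres at x = 30, z = 125 mm. Two clear covers lie on the face on two tracks, each over one holder.
- blue_mouth (a point): Centre of the blue holder's mouth. z points out along the tube (52 degrees above level, away from the robot), y is the station's y, x points down the slope. The tube is 50 mm wide inside, 110 mm deep, with a blue tag on the case below it; the covers lie within 14 mm in front of the mouth. A brush let go in it sags outwards by up to about 16 degrees onto the lower rim.
- blue_floor (a point): Centre of the blue tube's inner floor, 110 mm behind the mouth; axes as blue_mouth.
- tab_left (a point): Centre of the orange push tab of the left cover (over the holder on the station's +y side). It stands up from the cover's upper edge at its outer (+y) end: 12 mm thick along the station's y, 37 mm tall along the slope, 16 mm across; its top is about 15 mm above its centre. Push it towards the station's -y.
- cover_left (a joint): Travel of the left cover: 0 shut, 0.12 m fully slid past the other cover (towards the station's -y). Takes about 2 N, stays where it is left; starts within 15 mm of shut.
- tab_right (a point): Centre of the orange push tab of the right cover (over the holder on the station's -y side). It stands up from the cover's upper edge at its outer (-y) end: 12 mm thick along the station's y, 37 mm tall along the slope, 16 mm across; its top is about 15 mm above its centre. Push it towards the station's +y.
- cover_right (a joint): Travel of the right cover: 0 shut, 0.12 m fully slid past the other cover (towards the station's +y). Takes about 2 N, stays where it is left; starts within 15 mm of shut.
- spice: Spice jar with red lid, 60 mm across, 95 mm tall; loose, not part of the job. Origin at its underside.
- tub: Open white plastic tub, 160 x 120 x 85 mm; loose, not part of the job. Origin at its underside.
- pickles: Green glass jar, 84 mm across, 110 mm tall; loose, not part of the job. Origin at its underside.
- bowl: Steel bowl, 170 mm across, 60 mm tall; loose, not part of the job. Origin at its underside.
- sanitiser: White sanitiser bottle, 72 mm across, 200 mm tall; loose, not part of the job. Origin at its underside.
- gloves: Closed blue carton, 220 x 120 x 70 mm; loose, not part of the job. Origin at its underside.
- spatula: Black-handled spatula lying on the counter; loose, not part of the job.
Things that resemble listed ones, but are neither listed nor needed, are in the scene too. Leave any turquoise look-alike of the part that bears crock_mouth alone.

How it is judged:
By the outcome, as a careful person would: the job done as asked, in the order asked, and still so for the second after the job is handed in, with the robot touching nothing.
It also fails if it takes over 72 s, if anything falls off the work surface, if the arm or the gripper's body presses on something with over 40 N, if the wrist force passes 120 N, or if a joint passes its speed limit or range.

### The arm

A 6-joint arm with a two-finger parallel gripper is mounted at the origin on the work surface. World frame = base frame: x ahead of the robot, y to its left, z up, the work surface at z = 0. Lengths are in m, angles in degrees, forces in N, time in s.
With the tool pointing down it reaches from about 0.325 to 0.85 m from the base axis. Payload 15.5 kg.
Tool frame: the origin (TCP) lies on the centre line of the jaws, within the pads' length; the fingertips stand 11 mm ahead of it and the grasp point (between the pads) lies 8 mm behind it; z points along the fingers, y is the direction in which the jaws open and shut (so a half turn about z gives the same grasp; the last joint's range is limited). The gripper opens to 91 mm and grips with 3 to 60 N. Pads are 32 mm wide; open, the fingers measure 118 mm over their backs; the gripper's body (76 mm by 178 mm) begins 60 mm behind the grasp point.
Start: joints at [58.757, 28.281, 77.091, -0, 74.628, -5.472], TCP at [0.272, 0.563, 0.225] pointing down, gripper open.
Joint ranges: [-166.48, 166.48], [-47.26, 123.95], [12.59, 153.08], [-70.14, 250.14], [6.76, 159.57], [-176.63, 176.63]. Speed limits (degrees/s): [108.29, 108.29, 147.25, 172.46, 172.46, 172.46].

### API

Orientations are given as a 3x3 rotation matrix whose columns are the frame's x, y, z axes.
In Python, from bench import env, vision, order gives the robot as it stands.
- The arm moves only by the tool play_rows, never from a script. Its argument "targets" is a list of rows, each an object with "delta_pos": the shift along the tool's x, y, z normalised to -1 to 1, where 1 is 40 mm, a list of three; "twist": the turn about the tool's z normalised to -1 to 1, where 1 is 45 degrees; "fingers": the gripper's target within -1 to 1 (shut at 1, half-way at 0, fully open at -1). In form: [{"delta_pos": [dx, dy, dz], "twist": twist, "fingers": fingers}, ...]. A call has 1 to 5 rows; each row shifts and turns the commanded pose from where the row before left it, along the tool's axes as they then stand; what a row does not reach is not made up. A row lasts 1/8 s, in which the tool goes at most 62.5 mm and 10.7 degrees, less where a joint would pass 70% of its speed; a pose out of reach is approached as far as the arm can. A call with a number of a shift or a turn outside -1 to 1 is refused whole. A call with a gripper value outside its range is refused whole. The fingers move at their own pace and stop on an object; "squeeze" is the grip in N (left out, the last holds). Time passes only in rows, so rows that do not move let the fingers close. It gives the time, the measured TCP pose, the force and the opening at its end, in the units of the state.
- env.get_state(): the state, without advancing time (a new reading comes with each control period).
- vision.get_image(name): name is "scene" or "top"; returns the picture (384x512x3 uint8, red, green, blue); there is no depth.
- vision.calibration(name): a dict with "fx", "fy", "cx", "cy" (pixels), "extrinsics" (4x4, takes a point from world to camera coordinates). Camera axes: x right, y down, z forward; pixel columns grow to the right and rows downward; lengths in m; the calibration is good to about 2 mm. A picture is of the moment at which its call begins. calibration takes no time and is no camera call.
- order.sign_off(): hands the job in, once; it reports no verdict.
The state is a dict: "clock": time; "joints": joint angles; "qd": joint speeds; "joint_efforts": joint torques, N m; "position": TCP position; "tool_rot": TCP orientation; "contact_force": force on the tool from outside, world axes, zero at the start; "wrist_torque": the same for the moment, N m; "opening": finger opening in m.
Only numpy, scipy, OpenCV 4.12 (cv2) and the standard library are available. Lean on these libraries where they do the work, as an engineer would, in place of code of your own. Each camera call takes 0.05 s, during which the arm holds its last target. There are 200 camera calls.

## Working session

There is one attempt and no reset: what is moved stays moved. The work goes in short steps, Python scripts to look and compute and a tool call to move; the robot and the scene stay as the last step left them, time stands still between calls to the robot, and variables do not carry over. Pictures are saved under pics/ and viewed, about 8 in all and at most 12, crops included, and the job is handed in when it is done.

Besides the shell and the picture viewer there is one more tool, called as a command line: name --argument value ..., lists and objects as JSON in quotes. play_rows: Moves the arm, as the interface text tells. Scaled input: -1 to 1 covers 40 mm each way for a shift and 45 degrees each way for a turn. Its arguments: {"type":"object","properties":{"targets":{"type":"array"},"squeeze":{"type":"number"}},"required":["targets"]}

```bash
ls; mkdir -p pics
python3 - <<'E'
from bench import env, vision, order
import cv2, numpy as np
for n in("scene","top"):
    im=vision.get_image(n); cv2.imwrite(f"pics/{n}0.png",cv2.resize(im[...,::-1],(800,600),interpolation=cv2.INTER_CUBIC)); np.save(f"pics/{n}0.npy",im)
    c=vision.calibration(n); print(n,c["fx"],c["fy"],c["cx"],c["cy"]); print(np.round(np.array(c["extrinsics"]),4).tolist())
print(env.get_state())
E
```

```text
pics
scene 444.4222668756486 444.4222668756486 255.68999420396847 196.63009028694685
[[-0.0827, 0.9965, -0.0134, 0.0621], [0.7778, 0.0561, -0.626, -0.3101], [-0.623, -0.0622, -0.7797, 1.7106], [0.0, 0.0, 0.0, 1.0]]
top 355.76472189670244 355.76472189670244 258.7940912286076 195.52132912245952
[[-0.0195, -0.9998, -0.0038, -0.0189], [-0.9795, 0.0198, -0.2006, 0.5417], [0.2006, -0.0002, -0.9797, 1.159], [0.0, 0.0, 0.0, 1.0]]
{'clock': 0.1, 'joints': array([ 5.87568891e+01,  2.83119302e+01,  7.71243342e+01, -2.38365113e-04,
        7.46288414e+01, -5.47082028e+00]), 'qd': array([ 0.04853501, -0.15725687, -0.07438972, -0.04592725, -0.00822017,
        0.00769359]), 'joint_efforts': array([ 2.76872161e-03, -8.80242705e+01, -3.82545161e+01,  7.07953703e-02,
        4.82248538e-02,  3.10889175e-05]), 'position': array([0.27155898, 0.56254324, 0.22438686]), 'tool_rot': array([[-9.00529602e-01,  4.34794310e-01, -5.85941265e-04],
       [ 4.34794692e-01,  9.00529082e-01, -9.73597235e-04],
       [ 1.04342612e-04, -1.13151728e-03, -9.99999354e-01]]), 'contact_force': array([-0.23925536,  0.8409127 ,  0.63630864]), 'wrist_torque': array([-0.01494973, -0.01439512, -0.04075885]), 'opening': 0.09160392195372537}
```

View pics/scene0.png

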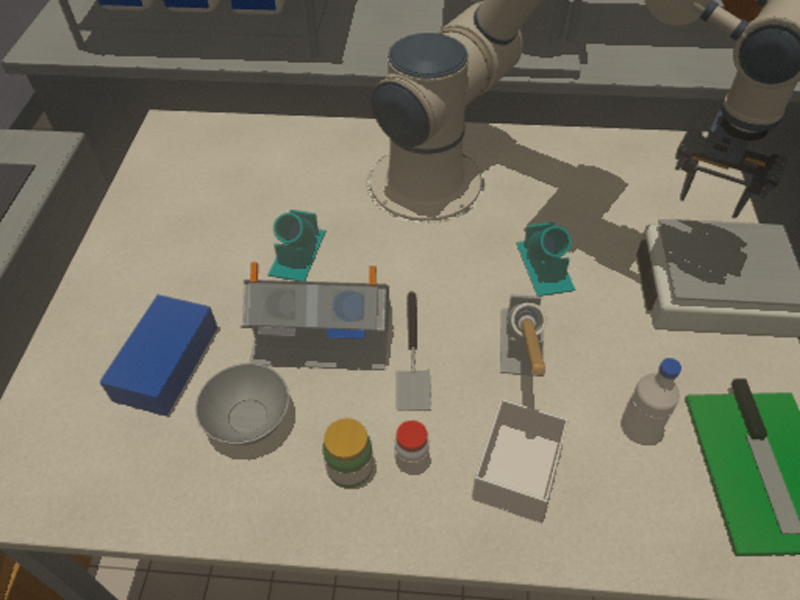

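View pics/top0.png

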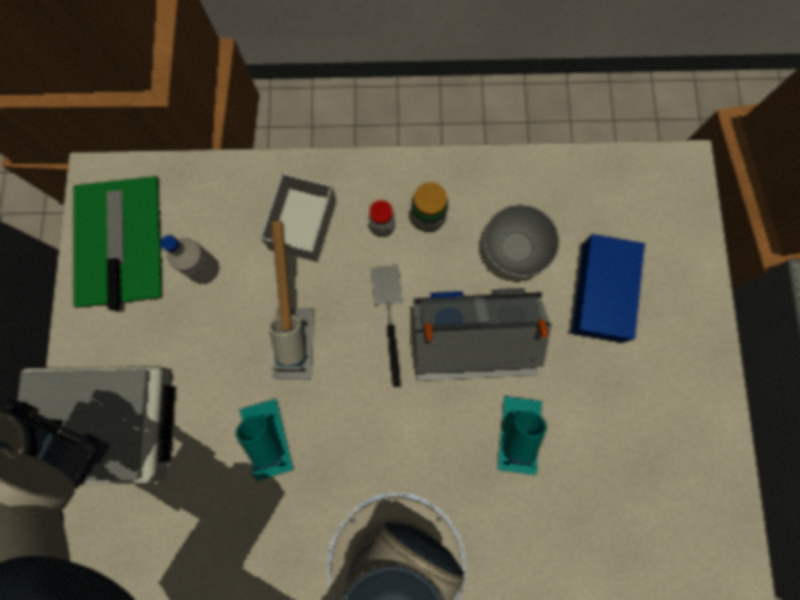

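The top view (800 px copy) shows the blue holder at (447,315), on the station's +y side, so its cover is the left one, with its tab at (428,332). The white crock with the brush is at (288,340). The turquoise look-alikes at (262,440) and (522,435) are not the crock, and neither is listed. I'll enlarge the station and the crock to confirm this and measure.

```bash
cat > h.py <<'E'
import numpy as np, cv2
from bench import env, vision, order
C={n:vision.calibration(n) for n in("scene","top")}
def proj(n,P):
    c=C[n]; E=np.array(c["extrinsics"]); p=np.atleast_2d(P)@E[:3,:3].T+E[:3,3]
    return np.c_[c["fx"]*p[:,0]/p[:,2]+c["cx"],c["fy"]*p[:,1]/p[:,2]+c["cy"]]
def ray(n,uv):
    c=C[n]; E=np.array(c["extrinsics"]); R=E[:3,:3]
    d=R.T@np.array([(uv[0]-c["cx"])/c["fx"],(uv[1]-c["cy"])/c["fy"],1]); return -R.T@E[:3,3],d/np.linalg.norm(d)
def atz(n,uv,z):
    o,d=ray(n,uv); return o+d*(z-o[2])/d[2]
def tri(us,ut):
    A=np.zeros((3,3));b=np.zeros(3);L=[]
    for n,u in(("scene",us),("top",ut)):
        o,d=ray(n,u);M=np.eye(3)-np.outer(d,d);A+=M;b+=M@o;L.append((o,d))
    p=np.linalg.solve(A,b); return p,[np.linalg.norm(np.cross(p-o,d))*1e3 for o,d in L]
def crop(im,u0,v0,u1,v1,s):
    a=cv2.resize(im[v0:v1,u0:u1,::-1],None,fx=s,fy=s,interpolation=cv2.INTER_CUBIC)
    a=cv2.convertScaleAbs(a,alpha=1.3,beta=10)
    for u in range(-(-u0//10)*10,u1,10):
        cv2.line(a,((u-u0)*s,0),((u-u0)*s,6),(0,255,255),1)
        if u%20==0: cv2.putText(a,str(u),((u-u0)*s-10,16),0,.35,(0,255,255),1)
    for v in range(-(-v0//10)*10,v1,10):
        cv2.line(a,(0,(v-v0)*s),(6,(v-v0)*s),(0,255,255),1)
        if v%20==0: cv2.putText(a,str(v),(8,(v-v0)*s+4),0,.35,(0,255,255),1)
    return a
def stack(a,b,f):
    if True:
        h=max(a.shape[0],b.shape[0]);p=lambda x:cv2.copyMakeBorder(x,0,h-x.shape[0],0,0,cv2.BORDER_CONSTANT)
        o=np.hstack([p(a),p(b)]); print(o.shape); cv2.imwrite(f,o)
E
python3 - <<'E'
from h import *
s=np.load("pics/scene0.npy");t=np.load("pics/top0.npy")
stack(crop(s,148,160,256,242,4),crop(t,256,180,348,246,4),"pics/st.png")
stack(crop(s,312,182,360,252,7),crop(t,162,136,212,246,5),"pics/cr.png")
E
```

```text
(328, 800, 3)
(550, 586, 3)
```

View pics/st.png

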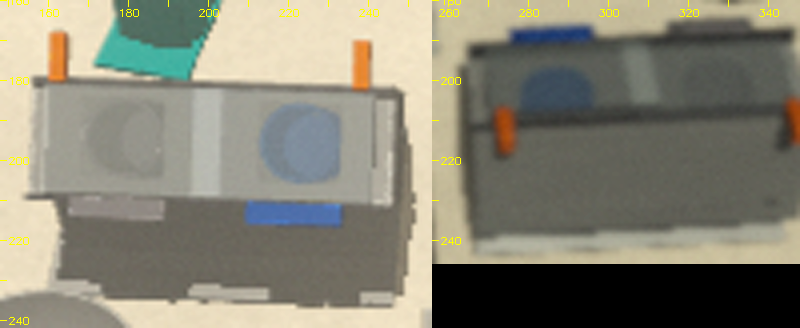

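View pics/cr.png

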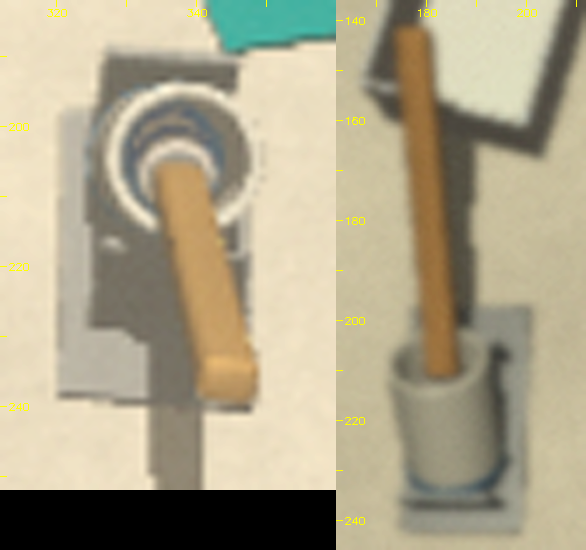

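Run:
```python
from h import *
for k,a,b in [("tabL",(238,176),(274.3,213)),("tabR",(162.3,174),(346.3,210)),("blue",(222.8,215.3),(287,202.2)),
 ("crock",(337.5,204.5),(183,207.8)),("butt",(344.2,236.3),(177.7,142))]:
    p,e=tri(a,b); print(k,p.round(4),np.round(e,1))
# station top-edge ends in top view / tab tops; yaw
L,_=tri((238,176),(274.3,213));R,_=tri((162.3,174),(346.3,210))
print("yaw",np.degrees(np.arctan2(-(L-R)[0],(L-R)[1])))
for k,u in [("tub near L",(169,154)),("tub near R",(204,167)),]: print(k,atz("top",u,.085).round(3))
f=.64
for k,u in [("spat blade",(372*f,303*f)),("spat handle end",(396*f,385*f)),("cradle R near",(312*f,377*f)),("cradle R far",(313*f,310*f)),("turqL far R",(278*f,400*f)),("tub rim near R(800)",(318*f,258*f)),("tub rim far R",(334*f,190*f)),("saniti",(205*f,275*f)),("spice lid",(381*f,212*f))]:
    print(k,atz("top",u,.085 if "tub" in k else .095 if "spice" in k else 0.).round(3))
```

```text
tabL [ 0.4624 -0.0747  0.1686] [1.2 1.2]
tabR [ 0.4679 -0.297   0.1658] [0.1 0.1]
blue [ 0.5175 -0.1228  0.0456] [3. 3.]
crock [0.4956 0.2198 0.1028] [2. 2.]
butt [0.6811 0.2167 0.2122] [1.6 1.6]
yaw 1.4047993648391177
tub near L [0.686 0.274 0.085]
tub near R [0.637 0.154 0.085]
spat blade [0.56  0.044 0.   ]
spat handle end [ 0.373 -0.008  0.   ]
cradle R near [0.394 0.179 0.   ]
cradle R far [0.546 0.179 0.   ]
turqL far R [0.345 0.254 0.   ]
tub rim near R(800) [0.644 0.155 0.085]
tub rim far R [0.8   0.122 0.085]
saniti [0.634 0.43  0.   ]
spice lid [0.743 0.017 0.095]
```

Run:
```python
from h import *
for k,n,u,z in [("upL","top",(270,211),.153),("upR","top",(340,207.3),.153),("loL","top",(266,191.5),.099),("loR","top",(345,187.5),.099),
 ("s upL","scene",(247,182.5),.151),("s upR","scene",(157,179.5),.151),("s loL","scene",(246,211.5),.1),("s loR","scene",(155,209),.1),
 ("blue top","top",(287,202.2),.125),("blue sc","scene",(222.8,215.3),.125),("grey sc","scene",(178,213.5),.125),("grey top","top",(324.5,199.5),.125),
 ("tagB top","top",(286,188.7),.09),("tagB sc","scene",(221.5,213.5),.09)]:
    print(k,atz(n,u,z).round(4))
# brush: known length & pitch: line scan
b=np.array([.6811,.2167,.2122])
for yaw in(-4,-2,0,2,4):
  for p in (35,):
    d=np.array([-np.cos(np.radians(yaw))*np.cos(np.radians(p)),-np.sin(np.radians(yaw))*np.cos(np.radians(p)),-np.sin(np.radians(p))])
    for s in(0,.15,.2): print(yaw,s,(b+d*s).round(3),proj("scene",b+d*s).round(1),proj("top",b+d*s).round(1))
```

```text
upL [ 0.4715 -0.0634  0.153 ]
upR [ 0.4787 -0.2811  0.153 ]
loL [ 0.5453 -0.0536  0.099 ]
loR [ 0.5535 -0.3143  0.099 ]
s upL [ 0.4703 -0.0468  0.151 ]
s upR [ 0.4776 -0.3137  0.151 ]
s loL [ 0.5383 -0.0448  0.1   ]
s loR [ 0.5486 -0.3134  0.1   ]
blue top [ 0.5033 -0.1194  0.125 ]
blue sc [ 0.5751 -0.1066  0.125 ]
grey sc [ 0.5781 -0.2351  0.125 ]
grey top [ 0.5096 -0.2396  0.125 ]
tagB top [ 0.5554 -0.1205  0.09  ]
tagB sc [ 0.5434 -0.1171  0.09  ]
-4 0 [0.681 0.217 0.212] [[343.5 236.4]] [[177.2 142. ]]
-4 0.15 [0.559 0.225 0.126] [[340.5 217.2]] [[179.6 187.4]]
-4 0.2 [0.518 0.228 0.097] [[339.7 211.8]] [[180.3 201.5]]
-2 0 [0.681 0.217 0.212] [[343.5 236.4]] [[177.2 142. ]]
-2 0.15 [0.558 0.221 0.126] [[339.  217.1]] [[180.9 187.5]]
-2 0.2 [0.517 0.222 0.097] [[337.7 211.6]] [[182.1 201.6]]
0 0 [0.681 0.217 0.212] [[343.5 236.4]] [[177.2 142. ]]
0 0.15 [0.558 0.217 0.126] [[337.5 217. ]] [[182.2 187.4]]
0 0.2 [0.517 0.217 0.097] [[335.7 211.5]] [[183.8 201.6]]
2 0 [0.681 0.217 0.212] [[343.5 236.4]] [[177.2 142. ]]
2 0.15 [0.558 0.212 0.126] [[335.9 216.9]] [[183.6 187.4]]
2 0.2 [0.517 0.211 0.097] [[333.8 211.4]] [[185.6 201.5]]
4 0 [0.681 0.217 0.212] [[343.5 236.4]] [[177.2 142. ]]
4 0.15 [0.559 0.208 0.126] [[334.4 216.9]] [[184.9 187.3]]
4 0.2 [0.518 0.205 0.097] [[331.8 211.4]] [[187.3 201.4]]
```

Measured so far:

| Item | Estimate |
|---|---|
| Blue mouth | (0.508, -0.116, 0.125), on the +y side, so the left cover moves towards -y |
| Station yaw | about 1.8° |
| Left tab | (0.462, -0.075, 0.169) |
| Crock mouth | (0.496, 0.220, 0.103) |
| Brush mid | (0.558, 0.222, 0.126) |

The heights agree with the given sizes. First I move the closed fingers to beside the left tab.

play_rows --targets '[{"delta_pos": [0, -0.5, -0.3], "twist": -0.2, "fingers": 1}, {"delta_pos": [0, -1, -0.3], "twist": -0.2, "fingers": 1}, {"delta_pos": [0, -1, -0.3], "twist": -0.2, "fingers": 1}, {"delta_pos": [0, -1, 0], "twist": 0, "fingers": 1}, {"delta_pos": [0, -1, 0], "twist": 0, "fingers": 1}]'

```text
clock: 0.72
position: [0.2475, 0.3856, 0.2609]
tool_rot: [[-1.0, -0.022, 0.0], [-0.022, 1.0, -0.0], [0.0, -0.0, -1.0]]
contact_force: [0.0, 0.5, -0.2]
opening: 0.0438
```

play_rows --targets '[{"delta_pos": [-0.2, -1, 0], "twist": 0, "fingers": 1}, {"delta_pos": [-0.2, -1, 0], "twist": 0, "fingers": 1}, {"delta_pos": [-0.2, -1, 0], "twist": 0, "fingers": 1}, {"delta_pos": [-0.2, -1, 0], "twist": 0, "fingers": 1}, {"delta_pos": [0, 0, 0], "twist": 0, "fingers": 1}]'

```text
clock: 1.35
position: [0.2833, 0.2257, 0.2609]
tool_rot: [[-1.0, -0.018, -0.0], [-0.018, 1.0, -0.0], [0.0, -0.0, -1.0]]
contact_force: [0.1, 0.3, -0.2]
opening: 0.0009
```

play_rows --targets '[{"delta_pos": [-0.6, -0.9, 0], "twist": 0, "fingers": 1}, {"delta_pos": [-0.6, -0.9, 0], "twist": 0, "fingers": 1}, {"delta_pos": [-0.6, -0.9, 0], "twist": 0, "fingers": 1}, {"delta_pos": [-0.6, -0.9, 0], "twist": 0, "fingers": 1}, {"delta_pos": [-0.6, -0.9, 0], "twist": 0, "fingers": 1}]'

```text
clock: 1.98
position: [0.408, 0.0496, 0.2609]
tool_rot: [[-1.0, -0.022, 0.0], [-0.022, 1.0, 0.0], [-0.0, 0.0, -1.0]]
contact_force: [1.0, 1.4, 0.4]
opening: 0.0005
```

play_rows --targets '[{"delta_pos": [-0.6, -0.9, 0], "twist": 0, "fingers": 1}, {"delta_pos": [-0.5, -0.9, 0.2], "twist": 0, "fingers": 1}, {"delta_pos": [0, 0, 0.8], "twist": 0, "fingers": 1}, {"delta_pos": [0, 0, 0.7], "twist": 0, "fingers": 1}, {"delta_pos": [0, 0, 0], "twist": 0, "fingers": 1}]'

```text
clock: 2.6
position: [0.4517, -0.0201, 0.1915]
tool_rot: [[-1.0, -0.022, -0.004], [-0.022, 1.0, 0.001], [0.004, 0.001, -1.0]]
contact_force: [0.5, -0.6, 0.9]
opening: 0.001
```

Run:
```python
from h import *
s=vision.get_image("scene");t=vision.get_image("top")
print(env.get_state()["position"].round(4))
stack(crop(s,190,130,270,220,5),crop(t,256,180,336,246,5),"pics/p1.png")
```

```text
[ 0.453  -0.0204  0.1935]
(450, 800, 3)
```

View pics/p1.png

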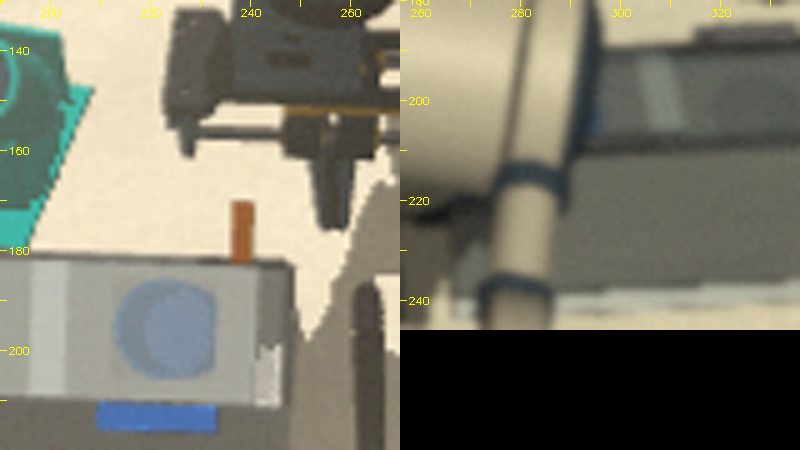

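The fingertip is at (256,176) beside the orange tab at (238,176), slightly too high. I'll lower it and push towards -y.

play_rows --targets '[{"delta_pos": [0, 0, 0.4], "twist": 0, "fingers": 1}, {"delta_pos": [0, -0.6, 0], "twist": 0, "fingers": 1}, {"delta_pos": [0, -0.5, 0], "twist": 0, "fingers": 1}, {"delta_pos": [0, -0.5, 0], "twist": 0, "fingers": 1}, {"delta_pos": [0, -0.5, 0], "twist": 0, "fingers": 1}]'

```text
clock: 3.32
position: [0.4554, -0.1052, 0.1783]
tool_rot: [[-1.0, -0.022, 0.002], [-0.022, 1.0, -0.0], [-0.002, -0.0, -1.0]]
contact_force: [1.8, 1.9, 0.1]
opening: 0.0004
```

play_rows --targets '[{"delta_pos": [0, -0.5, 0], "twist": 0, "fingers": 1}, {"delta_pos": [0, -0.4, 0], "twist": 0, "fingers": 1}, {"delta_pos": [0, -0.2, 0], "twist": 0, "fingers": 1}, {"delta_pos": [0, -0.1, 0], "twist": 0, "fingers": 1}, {"delta_pos": [0, 0, 0], "twist": 0, "fingers": 1}]'

```text
clock: 3.95
position: [0.4553, -0.1527, 0.177]
tool_rot: [[-1.0, -0.021, -0.0], [-0.021, 1.0, -0.0], [0.0, -0.0, -1.0]]
contact_force: [-0.1, 0.5, 0.8]
opening: 0.0007
```

play_rows --targets '[{"delta_pos": [0, -0.15, 0], "twist": 0, "fingers": 1}, {"delta_pos": [0, -0.1, 0], "twist": 0, "fingers": 1}, {"delta_pos": [0, 0, 0], "twist": 0, "fingers": 1}]'

```text
clock: 4.32
position: [0.4556, -0.163, 0.1769]
tool_rot: [[-1.0, -0.021, -0.0], [-0.021, 1.0, -0.0], [0.0, -0.0, -1.0]]
contact_force: [-0.8, 0.7, -0.0]
opening: 0.0006
```

Run:
```python
from h import *
s=vision.get_image("scene");st=env.get_state()
print(st["position"].round(4),st["contact_force"].round(1))
cv2.imwrite("pics/p2.png",crop(s,148,130,270,230,5))
```

```text
[ 0.4556 -0.1629  0.1769] [-0.3 -0.3 -0.2]
```

View pics/p2.png

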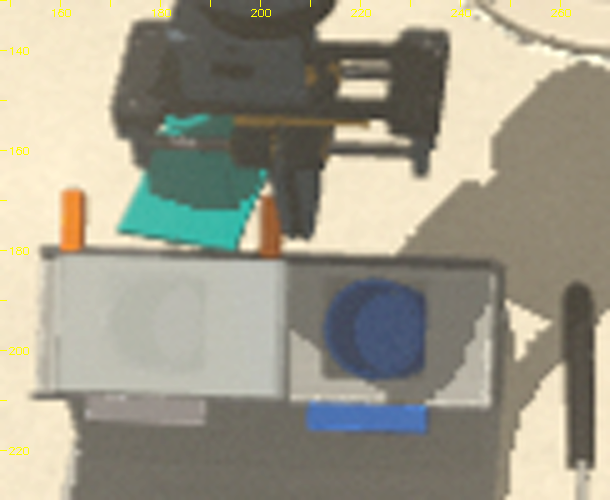

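The cover is moving and the blue holder at (222,196) is uncovered. I'll keep pushing in small steps until the end stop shows up in the force.

play_rows --targets '[{"delta_pos": [0, -0.1, 0], "twist": 0, "fingers": 1}, {"delta_pos": [0, -0.1, 0], "twist": 0, "fingers": 1}]'

```text
clock: 4.62
position: [0.4551, -0.1672, 0.1767]
tool_rot: [[-1.0, -0.021, -0.001], [-0.021, 1.0, 0.007], [0.001, 0.007, -1.0]]
contact_force: [6.4, 55.0, 18.5]
opening: 0.0
```

play_rows --targets '[{"delta_pos": [0, -0.1, 0], "twist": 0, "fingers": 1}, {"delta_pos": [0, 0, 0], "twist": 0, "fingers": 1}]'

```text
clock: 4.88
position: [0.455, -0.1675, 0.1768]
tool_rot: [[-1.0, -0.021, -0.002], [-0.021, 1.0, 0.013], [0.001, 0.013, -1.0]]
contact_force: [8.3, 69.6, 23.0]
opening: 0.0004
```

The stop is reached: the force jumped and the position has held at y = -0.167. I'll back off, rise and go to above the brush.

play_rows --targets '[{"delta_pos": [0, 0.5, 0], "twist": 0, "fingers": 1}, {"delta_pos": [0, 0.5, -0.8], "twist": 0, "fingers": 1}, {"delta_pos": [0, 0.9, -0.8], "twist": 0.08, "fingers": -1}, {"delta_pos": [-0.3, 1, 0], "twist": 0, "fingers": -1}, {"delta_pos": [-0.3, 1, 0], "twist": 0, "fingers": -1}]'

```text
clock: 5.5
position: [0.4821, -0.0189, 0.2415]
tool_rot: [[-0.999, 0.042, 0.001], [0.042, 0.999, -0.001], [-0.001, -0.0, -1.0]]
contact_force: [0.5, -0.1, 0.0]
opening: 0.0275
```

play_rows --targets '[{"delta_pos": [-0.4, 1, 0], "twist": 0, "fingers": -1}, {"delta_pos": [-0.4, 1, 0], "twist": 0, "fingers": -1}, {"delta_pos": [-0.4, 1, 0], "twist": 0, "fingers": -1}, {"delta_pos": [-0.4, 1, 0], "twist": 0, "fingers": -1}, {"delta_pos": [-0.4, 1, 0], "twist": 0, "fingers": -1}]'

```text
clock: 6.12
position: [0.5703, 0.1779, 0.2409]
tool_rot: [[-0.999, 0.041, 0.0], [0.041, 0.999, -0.0], [-0.0, -0.0, -1.0]]
contact_force: [0.3, -0.2, 0.9]
opening: 0.0778
```

play_rows --targets '[{"delta_pos": [0, 1, 0], "twist": 0, "fingers": -1}, {"delta_pos": [0, 0, 0], "twist": 0, "fingers": -1}]'

```text
clock: 6.38
position: [0.5714, 0.2189, 0.2405]
tool_rot: [[-0.999, 0.039, -0.0], [0.039, 0.999, 0.0], [0.0, 0.0, -1.0]]
contact_force: [-0.0, -0.8, 0.2]
opening: 0.0909
```

Run:
```python
from h import *
s=vision.get_image("scene");t=vision.get_image("top");st=env.get_state()
print(st["position"].round(4),st["contact_force"].round(1))
stack(crop(s,300,120,380,250,4),crop(t,140,130,240,246,4),"pics/p3.png")
p=st["position"];R=st["tool_rot"]
print("to go, tool units:",(R.T@(np.array([.550,.2225,.112])-p)/.04).round(2))
```

```text
[0.5713 0.2165 0.2407] [-1.  -0.8 -0.5]
(520, 720, 3)
to go, tool units: [0.54 0.13 3.22]
```

play_rows --targets '[{"delta_pos": [0.5, 0.1, 0.4], "twist": 0, "fingers": -1}, {"delta_pos": [0, 0, 0.9], "twist": 0, "fingers": -1}, {"delta_pos": [0, 0, 0.9], "twist": 0, "fingers": -1}, {"delta_pos": [0, 0, 0.7], "twist": 0, "fingers": -1}, {"delta_pos": [0, 0, 0.3], "twist": 0, "fingers": -1}]'

```text
clock: 7.1
position: [0.5511, 0.2202, 0.1117]
tool_rot: [[-0.999, 0.042, -0.002], [0.042, 0.999, -0.001], [0.002, -0.001, -1.0]]
contact_force: [0.1, 1.3, -0.3]
opening: 0.091
```

play_rows --targets '[{"delta_pos": [0, 0, 0], "twist": 0, "fingers": -0.3}, {"delta_pos": [0, 0, 0], "twist": 0, "fingers": 0.3}, {"delta_pos": [0, 0, 0], "twist": 0, "fingers": 1}, {"delta_pos": [0, 0, 0], "twist": 0, "fingers": 1}, {"delta_pos": [0, 0, 0], "twist": 0, "fingers": 1}]' --squeeze 25

```text
clock: 7.72
position: [0.5517, 0.2216, 0.1132]
tool_rot: [[-0.999, 0.041, 0.0], [0.041, 0.999, 0.0], [-0.0, 0.0, -1.0]]
contact_force: [-1.2, 0.2, -0.3]
opening: 0.0441
```

Run:
```python
from h import *
s=vision.get_image("scene");t=vision.get_image("top");st=env.get_state()
print(st["position"].round(4),st["contact_force"].round(1),st["opening"])
stack(crop(s,300,120,380,250,4),crop(t,140,130,240,246,4),"pics/p3.png")
```

```text
[0.5516 0.2215 0.113 ] [-0.1 -0.5  0.3] 0.03634031739593076
(520, 720, 3)
```

View pics/p3.png

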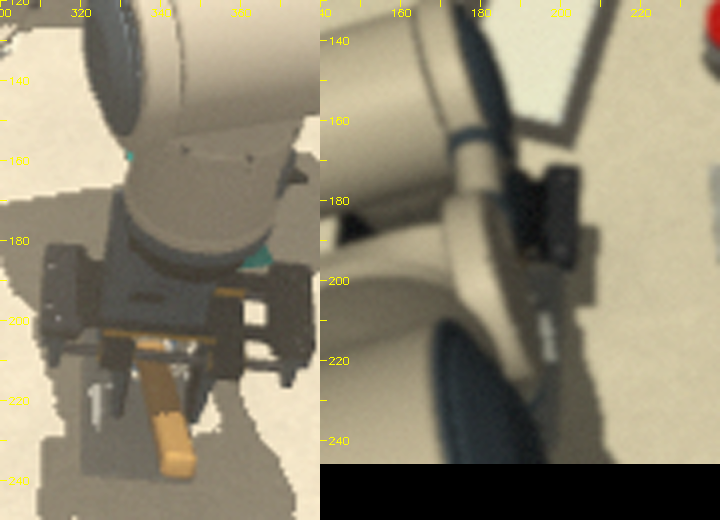

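play_rows --targets '[{"delta_pos": [0, 0, 0], "twist": 0, "fingers": 1}, {"delta_pos": [0, 0, 0], "twist": 0, "fingers": 1}, {"delta_pos": [0, 0, 0], "twist": 0, "fingers": 1}, {"delta_pos": [0, 0, 0], "twist": 0, "fingers": 1}]' --squeeze 30

```text
clock: 8.32
position: [0.5515, 0.2214, 0.1129]
tool_rot: [[-0.999, 0.041, -0.0], [0.041, 0.999, -0.0], [0.0, -0.0, -1.0]]
contact_force: [-0.7, -1.5, -0.6]
opening: 0.0216
```

play_rows --targets '[{"delta_pos": [-0.3, 0, -0.4], "twist": 0, "fingers": 1}, {"delta_pos": [-0.3, 0, -0.4], "twist": 0, "fingers": 1}, {"delta_pos": [-0.3, 0, -0.4], "twist": 0, "fingers": 1}, {"delta_pos": [-0.3, 0, -0.4], "twist": 0, "fingers": 1}, {"delta_pos": [0, 0, 0], "twist": 0, "fingers": 1}]'

```text
clock: 8.95
position: [0.6007, 0.2197, 0.1777]
tool_rot: [[-0.999, 0.042, 0.002], [0.042, 0.999, 0.001], [-0.002, 0.001, -1.0]]
contact_force: [1.5, 0.6, -1.9]
opening: 0.0219
```

The handle is gripped (21.9 mm opening) and most of the brush is out. I'll pull clear, go up and turn by 180° so the butt faces the robot.

play_rows --targets '[{"delta_pos": [-0.3, 0, -0.5], "twist": 0, "fingers": 1}, {"delta_pos": [-0.2, 0, -0.7], "twist": 0, "fingers": 1}, {"delta_pos": [0, 0, -0.8], "twist": 0, "fingers": 1}, {"delta_pos": [0, 0, -0.8], "twist": 0, "fingers": 1}, {"delta_pos": [0, 0, -0.8], "twist": 0, "fingers": 1}]'

```text
clock: 9.57
position: [0.6187, 0.2187, 0.3207]
tool_rot: [[-0.999, 0.041, -0.002], [0.041, 0.999, -0.0], [0.002, -0.0, -1.0]]
contact_force: [1.5, -0.1, -0.3]
opening: 0.0214
```

play_rows --targets '[{"delta_pos": [0, 0, 0], "twist": 0.23, "fingers": 1}, {"delta_pos": [0, 0, 0], "twist": 0.23, "fingers": 1}, {"delta_pos": [0, 0, 0], "twist": 0.23, "fingers": 1}, {"delta_pos": [0, 0, 0], "twist": 0.23, "fingers": 1}, {"delta_pos": [0, 0, 0], "twist": 0.23, "fingers": 1}]'

```text
clock: 10.2
position: [0.6187, 0.2187, 0.3196]
tool_rot: [[-0.581, 0.814, -0.002], [0.814, 0.581, -0.0], [0.001, -0.002, -1.0]]
contact_force: [0.5, -0.5, -1.2]
opening: 0.0217
```

play_rows --targets '[{"delta_pos": [0, 0, 0], "twist": 0.23, "fingers": 1}, {"delta_pos": [0, 0, 0], "twist": 0.23, "fingers": 1}, {"delta_pos": [0, 0, 0], "twist": 0.23, "fingers": 1}, {"delta_pos": [0, 0, 0], "twist": 0.23, "fingers": 1}, {"delta_pos": [0, 0, 0], "twist": 0.23, "fingers": 1}]'

```text
clock: 10.82
position: [0.6187, 0.2187, 0.3196]
tool_rot: [[0.279, 0.96, -0.002], [0.96, -0.279, -0.0], [-0.001, -0.002, -1.0]]
contact_force: [-0.5, 0.2, -0.5]
opening: 0.0218
```

play_rows --targets '[{"delta_pos": [0, 0, 0], "twist": 0.23, "fingers": 1}, {"delta_pos": [0, 0, 0], "twist": 0.23, "fingers": 1}, {"delta_pos": [0, 0, 0], "twist": 0.23, "fingers": 1}, {"delta_pos": [0, 0, 0], "twist": 0.23, "fingers": 1}, {"delta_pos": [0, 0, 0], "twist": 0.23, "fingers": 1}]'

```text
clock: 11.45
position: [0.6187, 0.2188, 0.3197]
tool_rot: [[0.927, 0.375, -0.002], [0.375, -0.927, -0.0], [-0.002, -0.0, -1.0]]
contact_force: [-0.3, 0.6, -0.9]
opening: 0.0219
```

play_rows --targets '[{"delta_pos": [0, 0, 0], "twist": 0.23, "fingers": 1}, {"delta_pos": [0, 0, 0], "twist": 0.23, "fingers": 1}, {"delta_pos": [0, 0, 0], "twist": 0, "fingers": 1}]'

```text
clock: 11.82
position: [0.6189, 0.2187, 0.3199]
tool_rot: [[1.0, 0.03, -0.002], [0.03, -1.0, -0.0], [-0.002, 0.0, -1.0]]
contact_force: [0.3, 0.1, -1.1]
opening: 0.0221
```

Run:
```python
from h import *
s=vision.get_image("scene");st=env.get_state()
print(st["position"].round(4),st["contact_force"].round(1),st["opening"],st["joints"].round(1)); print(st["tool_rot"].round(3))
cv2.imwrite("pics/p4.png",crop(s,230,60,400,260,3))
```

```text
[0.619  0.2187 0.3201] [-0.1  0.6 -1.2] 0.021899112708079586 [ 14.2  27.2  64.    0.   88.9 102.3]
[[ 0.999  0.034 -0.001]
 [ 0.034 -0.999 -0.   ]
 [-0.001  0.    -1.   ]]
```

View pics/p4.png

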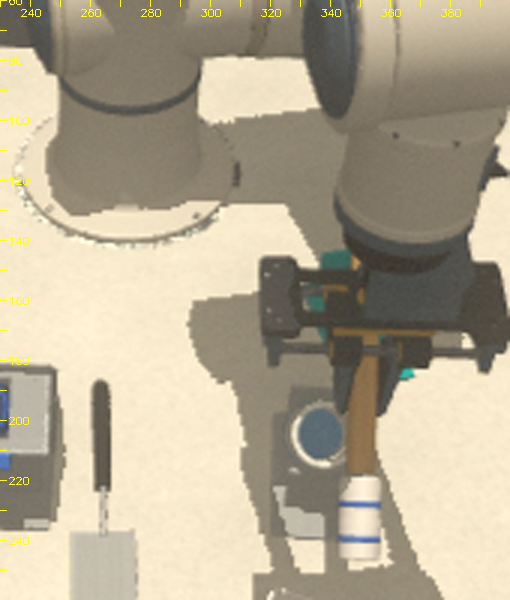

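The brush is flipped in the grip, with its head towards the camera at (360,232) and still pitched down. The tool can't tilt, so I'll lower the head onto the free counter lane at y ≈ 0.085 to level the brush. Then I'll regrasp near the head so that the butt can swing down.

play_rows --targets '[{"delta_pos": [-0.6, 0.8, 0], "twist": 0, "fingers": 1}, {"delta_pos": [-0.6, 0.8, 0], "twist": 0, "fingers": 1}, {"delta_pos": [-0.6, 0.8, 0], "twist": 0, "fingers": 1}, {"delta_pos": [-0.7, 0.87, 0.5], "twist": 0, "fingers": 1}, {"delta_pos": [0, 0, 0.9], "twist": 0, "fingers": 1}]'

```text
clock: 12.5
position: [0.5223, 0.0833, 0.2653]
tool_rot: [[0.999, 0.032, 0.002], [0.032, -0.999, -0.0], [0.002, 0.0, -1.0]]
contact_force: [0.9, 0.6, -0.8]
opening: 0.0219
```

play_rows --targets '[{"delta_pos": [0, 0, 0.9], "twist": 0, "fingers": 1}, {"delta_pos": [0, 0, 0.9], "twist": 0, "fingers": 1}, {"delta_pos": [0, 0, 0.9], "twist": 0, "fingers": 1}, {"delta_pos": [0, 0, 0.9], "twist": 0, "fingers": 1}, {"delta_pos": [0, 0, 0.4], "twist": 0, "fingers": 1}]' --squeeze 8

```text
clock: 13.12
position: [0.5221, 0.085, 0.1029]
tool_rot: [[0.999, 0.034, -0.003], [0.034, -0.999, -0.0], [-0.003, -0.0, -1.0]]
contact_force: [0.1, -0.6, -0.4]
opening: 0.0221
```

play_rows --targets '[{"delta_pos": [0, 0, 0.3], "twist": 0, "fingers": 1}, {"delta_pos": [0, 0, 0.3], "twist": 0, "fingers": 1}, {"delta_pos": [0, 0, 0.3], "twist": 0, "fingers": 1}]'

```text
clock: 13.5
position: [0.5236, 0.085, 0.0686]
tool_rot: [[1.0, 0.03, 0.001], [0.03, -1.0, 0.0], [0.001, -0.0, -1.0]]
contact_force: [-1.0, 0.1, 1.5]
opening: 0.0216
```

play_rows --targets '[{"delta_pos": [0, 0, 0.3], "twist": 0, "fingers": 1}, {"delta_pos": [0, 0, 0.3], "twist": 0, "fingers": 1}, {"delta_pos": [0, 0, 0.3], "twist": 0, "fingers": 1}, {"delta_pos": [0, 0, 0.3], "twist": 0, "fingers": 1}, {"delta_pos": [0, 0, 0], "twist": 0, "fingers": 1}]'

```text
clock: 14.12
position: [0.523, 0.085, 0.02]
tool_rot: [[1.0, 0.029, -0.001], [0.029, -1.0, -0.0], [-0.001, 0.0, -1.0]]
contact_force: [-0.6, 0.8, -2.0]
opening: 0.0221
```

Run:
```python
from h import *
s=vision.get_image("scene");t=vision.get_image("top");st=env.get_state()
print(st["position"].round(4),st["contact_force"].round(1),st["opening"])
stack(crop(s,240,120,350,270,4),crop(t,190,120,270,250,4),"pics/p5.png")
```

```text
[0.5235 0.085  0.0209] [ 0.6  0.1 -0.6] 0.021980015249413728
(600, 760, 3)
```

View pics/p5.png

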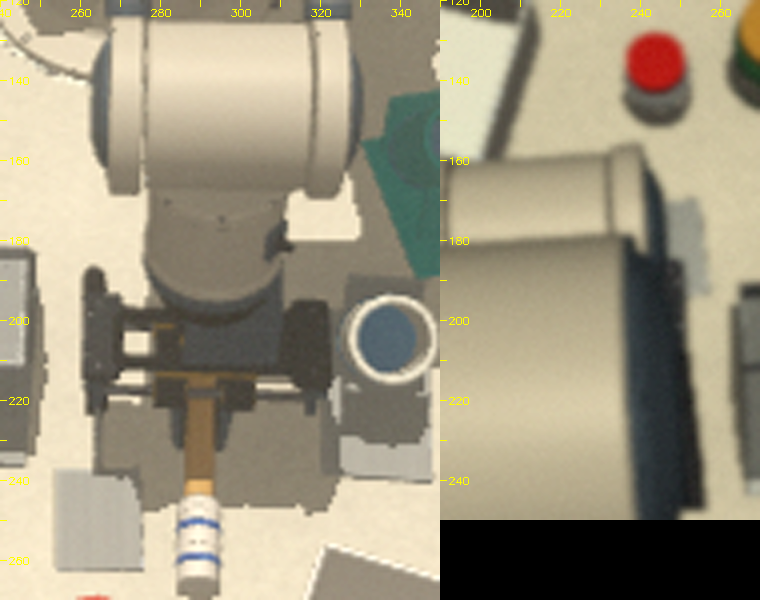

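Run:
```python
from h import *
print("tip",atz("scene",(289,264.5),.016).round(4),"head start",atz("scene",(290,244),.03).round(4), "wood end",atz("scene",(290,240.5),.02).round(4))
print(proj("scene",[[.523+.14,.088,.016],[.523+.075,.087,.03]]).round(1))
```

```text
tip [0.6571 0.0889 0.016 ] head start [0.596 0.089 0.03 ] wood end [0.5771 0.0889 0.02  ]
[[288.6 266.3]
 [289.3 244.5]]
```

play_rows --targets '[{"delta_pos": [0, 0, 0.1], "twist": 0, "fingers": 1}, {"delta_pos": [0, 0, 0], "twist": 0, "fingers": 0.1}, {"delta_pos": [0, 0, 0], "twist": 0, "fingers": 0.1}, {"delta_pos": [0, 0, 0], "twist": 0, "fingers": 0.1}]'

```text
clock: 14.72
position: [0.5235, 0.085, 0.0171]
tool_rot: [[1.0, 0.029, 0.0], [0.029, -1.0, 0.0], [0.0, -0.0, -1.0]]
contact_force: [-0.5, 0.6, -0.7]
opening: 0.0409
```

play_rows --targets '[{"delta_pos": [0.6, -0.05, 0.05], "twist": 0, "fingers": 0.1}, {"delta_pos": [0.65, 0, 0], "twist": 0, "fingers": 0.1}, {"delta_pos": [0, 0, 0], "twist": 0, "fingers": 1}, {"delta_pos": [0, 0, 0], "twist": 0, "fingers": 1}, {"delta_pos": [0, 0, 0], "twist": 0, "fingers": 1}]' --squeeze 6

```text
clock: 15.35
position: [0.5724, 0.0884, 0.0149]
tool_rot: [[1.0, 0.029, -0.001], [0.029, -1.0, -0.0], [-0.001, 0.0, -1.0]]
contact_force: [-0.2, -0.4, -1.0]
opening: 0.0218
```

play_rows --targets '[{"delta_pos": [0, 0, 0], "twist": 0, "fingers": 1}, {"delta_pos": [0, 0, 0], "twist": 0, "fingers": 1}, {"delta_pos": [0, 0, -0.3], "twist": 0, "fingers": 1}, {"delta_pos": [0, 0, -0.3], "twist": 0, "fingers": 1}, {"delta_pos": [0, 0, 0], "twist": 0, "fingers": 1}]'

```text
clock: 15.98
position: [0.5742, 0.0885, 0.0404]
tool_rot: [[1.0, 0.029, 0.002], [0.029, -1.0, 0.0], [0.002, -0.0, -1.0]]
contact_force: [0.7, -0.2, -1.2]
opening: 0.022
```

Run:
```python
from bench import env
import numpy as np
for i in range(2):
    s=env.get_state(); print(s["position"].round(4),s["contact_force"].round(2),s["wrist_torque"].round(3),s["opening"])
```

```text
[0.5742 0.0885 0.0404] [ 0.74 -0.17 -1.19] [-0.06   0.159 -0.07 ] 0.021965587345702864
[0.5742 0.0885 0.0404] [ 0.74 -0.17 -1.19] [-0.06   0.159 -0.07 ] 0.021965587345702864
```

play_rows --targets '[{"delta_pos": [0, 0, -0.5], "twist": 0, "fingers": 1}, {"delta_pos": [0, 0, -0.5], "twist": 0, "fingers": 1}, {"delta_pos": [0, 0, -0.5], "twist": 0, "fingers": 1}, {"delta_pos": [0, 0, -0.5], "twist": 0, "fingers": 1}, {"delta_pos": [0, 0, -0.5], "twist": 0, "fingers": 1}]' --squeeze 3

```text
clock: 16.6
position: [0.5731, 0.0884, 0.1395]
tool_rot: [[1.0, 0.029, -0.0], [0.029, -1.0, -0.0], [-0.0, 0.0, -1.0]]
contact_force: [0.3, -0.4, -0.6]
opening: 0.022
```

play_rows --targets '[{"delta_pos": [0, 0, -0.5], "twist": 0, "fingers": 1}, {"delta_pos": [0, 0, -0.8], "twist": 0, "fingers": 1}, {"delta_pos": [0, 0, -0.8], "twist": 0, "fingers": 1}, {"delta_pos": [0, 0, -0.8], "twist": 0, "fingers": 1}, {"delta_pos": [0, 0, 0], "twist": 0, "fingers": 1}]'

```text
clock: 17.23
position: [0.5744, 0.0885, 0.2571]
tool_rot: [[1.0, 0.029, 0.004], [0.029, -1.0, 0.0], [0.004, -0.0, -1.0]]
contact_force: [0.2, -1.4, -1.0]
opening: 0.0221
```

Run:
```python
from h import *
s=vision.get_image("scene");t=vision.get_image("top");st=env.get_state()
print(st["position"].round(4),st["contact_force"].round(1),st["wrist_torque"].round(3),st["opening"])
stack(crop(s,240,80,350,240,3),crop(t,190,120,270,250,4),"pics/p6.png")
```

```text
[0.573  0.0884 0.2544] [-0.1  0.4 -2. ] [-0.068  0.13  -0.016] 0.022240779658202085
(520, 650, 3)
```

View pics/p6.png

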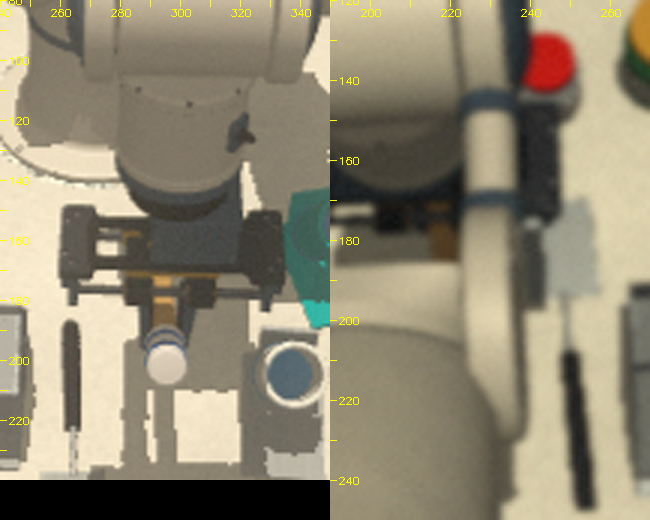

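Gravity swung the butt down; the head now faces the camera nearly end-on, with its tip at about (295.3,201). I'll work out the pitch.

Run:
```python
from h import *
p=np.array([.5735,.0884,.2545])
for th in range(15,66,5):
    t=np.radians(th); d=np.array([np.cos(t),.029*np.cos(t),np.sin(t)])
    print(th,proj("scene",[p+.087*d,p+.022*d]).round(1).tolist(),"butt",(p-.213*d).round(3))
```

```text
15 [[294.6, 210.2], [294.2, 194.5]] butt [0.368 0.082 0.199]
20 [[294.8, 207.7], [294.3, 193.9]] butt [0.373 0.083 0.182]
25 [[294.9, 205.0], [294.3, 193.2]] butt [0.38  0.083 0.164]
30 [[295.1, 202.1], [294.3, 192.5]] butt [0.389 0.083 0.148]
35 [[295.2, 199.1], [294.4, 191.8]] butt [0.399 0.083 0.132]
40 [[295.4, 196.0], [294.4, 191.1]] butt [0.41  0.084 0.118]
45 [[295.5, 192.9], [294.4, 190.3]] butt [0.423 0.084 0.104]
50 [[295.6, 189.7], [294.5, 189.6]] butt [0.437 0.084 0.091]
55 [[295.7, 186.6], [294.5, 188.8]] butt [0.451 0.085 0.08 ]
60 [[295.8, 183.4], [294.5, 188.1]] butt [0.467 0.085 0.07 ]
65 [[295.9, 180.3], [294.5, 187.3]] butt [0.483 0.086 0.061]
```

The pitch is about 32° butt down, close to the resting angle of about 36°. I'll firm the grip and carry the brush to the insertion line in front of the blue mouth.

play_rows --targets '[{"delta_pos": [0.3, 0.3, -0.2], "twist": 0, "fingers": 1}, {"delta_pos": [0.6, 0.8, -0.2], "twist": 0, "fingers": 1}, {"delta_pos": [0.7, 1, -0.1], "twist": 0, "fingers": 1}, {"delta_pos": [0.7, 1, 0], "twist": 0, "fingers": 1}, {"delta_pos": [0.7, 1, 0], "twist": 0, "fingers": 1}]' --squeeze 10

```text
clock: 17.95
position: [0.6983, -0.0732, 0.2731]
tool_rot: [[1.0, 0.029, -0.002], [0.029, -1.0, 0.0], [-0.002, -0.001, -1.0]]
contact_force: [0.0, 0.4, -1.3]
opening: 0.0218
```

play_rows --targets '[{"delta_pos": [0.4, 0.7, 0], "twist": 0, "fingers": 1}, {"delta_pos": [0.2, 0.25, 0.4], "twist": 0, "fingers": 1}, {"delta_pos": [0, 0, 0.3], "twist": 0, "fingers": 1}, {"delta_pos": [0, 0, 0], "twist": 0, "fingers": 1}]'

```text
clock: 18.45
position: [0.7218, -0.1078, 0.2448]
tool_rot: [[1.0, 0.03, -0.004], [0.03, -1.0, 0.001], [-0.004, -0.001, -1.0]]
contact_force: [0.2, 0.8, -1.0]
opening: 0.0215
```

Run:
```python
from h import *
s=vision.get_image("scene");t=vision.get_image("top");st=env.get_state()
print(st["position"].round(4),st["contact_force"].round(1),st["opening"])
stack(crop(s,160,130,270,270,4),crop(t,250,130,340,240,4),"pics/p7.png")
p=st["position"];d0=st["tool_rot"][:,0]
for th in range(20,61,5):
    t=np.radians(th); d=d0*np.cos(t)+np.array([0,0,np.sin(t)])
    print(th,[proj(n,[p+.087*d,p+.022*d,p-.213*d]).round(1).tolist() for n in("scene","top")])
```

```text
[ 0.7228 -0.1081  0.247 ] [ 0.2 -1.  -1.4] 0.02213501729581623
(560, 800, 3)
20 [[[205.3, 257.3], [209.4, 239.9], [221.3, 189.9]], [[282.5, 92.5], [283.4, 115.0], [286.3, 193.1]]]
25 [[[205.2, 254.5], [209.4, 239.3], [221.5, 195.7]], [[282.7, 92.3], [283.4, 115.0], [285.7, 192.0]]]
30 [[[205.1, 251.6], [209.4, 238.5], [221.6, 201.6]], [[283.0, 92.2], [283.5, 115.0], [285.2, 190.5]]]
35 [[[205.0, 248.5], [209.4, 237.8], [221.7, 207.7]], [[283.2, 92.5], [283.5, 115.1], [284.6, 188.5]]]
40 [[[205.0, 245.3], [209.4, 237.0], [221.6, 213.9]], [[283.4, 92.9], [283.6, 115.3], [284.1, 186.1]]]
45 [[[205.0, 242.0], [209.4, 236.2], [221.6, 220.2]], [[283.7, 93.6], [283.6, 115.5], [283.6, 183.4]]]
50 [[[205.1, 238.6], [209.4, 235.4], [221.4, 226.6]], [[283.9, 94.6], [283.7, 115.7], [283.1, 180.3]]]
55 [[[205.2, 235.2], [209.4, 234.6], [221.2, 233.0]], [[284.1, 95.8], [283.8, 116.1], [282.6, 176.9]]]
60 [[[205.4, 231.8], [209.5, 233.8], [220.9, 239.5]], [[284.4, 97.2], [283.8, 116.4], [282.2, 173.2]]]
```

View pics/p7.png

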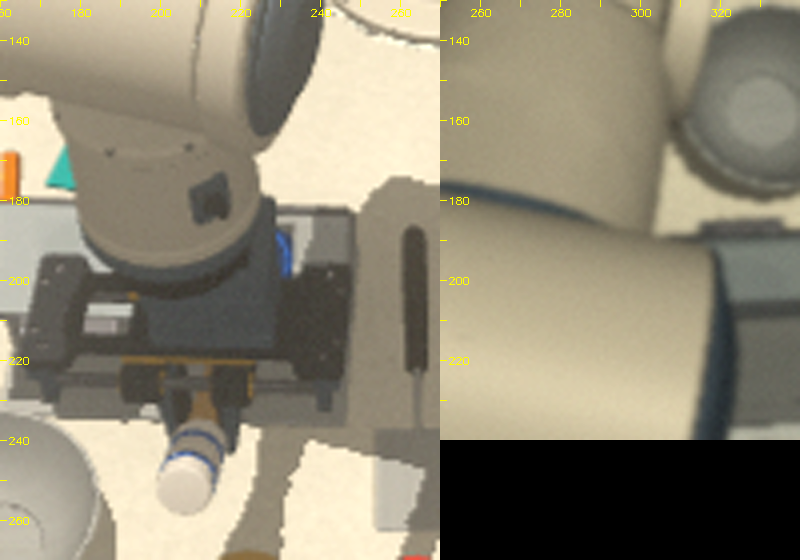

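The brush pitch is about 31° butt down, its tip is at (207,251), and it lines up with the tube. I'll insert along the brush axis in small steps, with a light grip.

play_rows --targets '[{"delta_pos": [-0.4, 0, 0.35], "twist": 0, "fingers": 1}, {"delta_pos": [-0.4, 0, 0.24], "twist": 0, "fingers": 1}, {"delta_pos": [0, 0, 0], "twist": 0, "fingers": 1}]' --squeeze 6

```text
clock: 18.92
position: [0.6906, -0.1096, 0.2241]
tool_rot: [[1.0, 0.03, 0.0], [0.03, -1.0, -0.0], [0.0, 0.0, -1.0]]
contact_force: [-0.0, -0.4, -1.5]
opening: 0.0225
```

play_rows --targets '[{"delta_pos": [-0.4, 0, 0.24], "twist": 0, "fingers": 1}, {"delta_pos": [-0.4, 0, 0.24], "twist": 0, "fingers": 1}, {"delta_pos": [0, 0, 0], "twist": 0, "fingers": 1}]'

```text
clock: 19.3
position: [0.6594, -0.1108, 0.205]
tool_rot: [[1.0, 0.029, 0.001], [0.029, -1.0, -0.0], [0.001, 0.0, -1.0]]
contact_force: [0.7, 0.2, -0.9]
opening: 0.0218
```

```bash
cat > tip.py <<'E'
from h import *
# fit pitch + column: show predicted tip pixel vs white-disc centroid
s=vision.get_image("scene").astype(int);st=env.get_state()
p=st["position"];d0=st["tool_rot"][:,0]
print(p.round(4),st["contact_force"].round(1),st["wrist_torque"].round(2),round(st["opening"],4))
u0,v0=proj("scene",p+.087*(d0*.82+np.array([0,0,.57])))[0]
m=np.zeros(s.shape[:2],np.uint8);a,b=int(v0),int(u0)
w=s[a-22:a+23,b-16:b+17]; k=(w.min(2)>150)&(w.max(2)-w.min(2)<40)
n,l,stt,c=cv2.connectedComponentsWithStats(k.astype(np.uint8))
print([(stt[i,4],(c[i]+[b-16,a-22]).round(1).tolist()) for i in range(1,n) if stt[i,4]>30])
for th in range(20,66,5):
    t=np.radians(th);d=d0*np.cos(t)+np.array([0,0,np.sin(t)])
    print(th,proj("scene",p+.087*d)[0].round(1).tolist(),end="; ")
cv2.imwrite("pics/last.png",crop(s.astype(np.uint8),160,120,270,270,4))
E
python3 tip.py
```

```text
[ 0.6596 -0.1108  0.205 ] [ 1.  -0.1 -1.3] [ 0.05  0.13 -0.02] 0.0222
[(np.int32(57), [195.4, 251.4])]
20 [210.0, 243.7]; 25 [209.8, 241.1]; 30 [209.7, 238.3]; 35 [209.7, 235.4]; 40 [209.7, 232.4]; 45 [209.7, 229.3]; 50 [209.8, 226.1]; 55 [209.9, 222.9]; 60 [210.1, 219.8]; 65 [210.2, 216.6];
```

play_rows --targets '[{"delta_pos": [-0.25, 0, 0.22], "twist": 0, "fingers": 1}, {"delta_pos": [-0.3, 0, 0.02], "twist": 0, "fingers": 1}, {"delta_pos": [0, 0, 0], "twist": 0, "fingers": 1}]'

```text
clock: 19.73
position: [0.6383, -0.1118, 0.1955]
tool_rot: [[1.0, 0.029, 0.002], [0.029, -1.0, -0.0], [0.002, 0.0, -1.0]]
contact_force: [4.0, -0.5, 2.1]
opening: 0.0221
```

play_rows --targets '[{"delta_pos": [-0.3, 0, 0], "twist": 0, "fingers": 1}, {"delta_pos": [0, 0, 0], "twist": 0, "fingers": 1}]'

```text
clock: 19.98
position: [0.6263, -0.1122, 0.1954]
tool_rot: [[1.0, 0.029, 0.002], [0.029, -1.0, -0.0], [0.002, 0.0, -1.0]]
contact_force: [5.0, 0.4, 1.8]
opening: 0.0219
```

```bash
sed -i 's/>150)/>105)/;s/b-16:b+17/b-12:b+13/;s/b-16,a-22/b-12,a-22/' tip.py; python3 tip.py; python3 -c "
import cv2;a=cv2.imread('pics/last.png');print(a[400:560:12,150:230:8,1])"
```

```text
[ 0.6265 -0.1122  0.1953] [5.4 0.  1.8] [-0.1  -0.9   0.01] 0.0218
[(np.int32(247), [206.5, 240.1])]
20 [211.7, 234.4]; 25 [211.6, 231.9]; 30 [211.5, 229.2]; 35 [211.5, 226.3]; 40 [211.5, 223.4]; 45 [211.5, 220.3]; 50 [211.6, 217.2]; 55 [211.7, 214.1]; 60 [211.8, 211.1]; 65 [212.0, 208.0]; [[104 102 104 106 106 102  78  65  92  97]
 [106 106 105 104 106 102 101  91  98  97]
 [108 109 105 109 109 105 106  88 100 100]
 [106 105 106 102 104 104 110 170 169 174]
 [187 187 189 157 152 149 163 171 169 160]
 [169 124 179 183 165 195 232 224 218 149]
 [232 231 232 230 179 157 162 135 160 202]
 [232 232 234 176 226 234 232 218 209 127]
 [231 230 237 153 183 195 180 131 170 166]
 [235 240 154 227 228 226 230 205 160 135]
 [234 226 204 205 205 205 205 205 158 119]
 [235 230 196 201 201 197 198 198 179 135]
 [236 236 136 178 197 196 197 183 136 139]
 [236 157 137 139 139 141 139 140 140 136]]
```

```bash
cat > asc.py <<'E'
from h import *
import sys
n,u0,v0,u1,v1=sys.argv[1],*map(int,sys.argv[2:6])
s=vision.get_image(n).astype(int)
for v in range(v0,v1):
    r=""
    for u in range(u0,u1):
        R,G,B=s[v,u]
        r+="b" if B>R+35 else "o" if R>B+45 and R>G+12 else "d" if max(R,G,B)<75 else "W" if min(R,G,B)>150 and R-B<22 else "s" if R-B>=14 and R>150 else "."
    print(v,r)
E
python3 asc.py scene 188 205 240 264
```

```text
205 dddddddddddddddddddddddddddddddddddddddddddddddddddd
206 .........ddddddddddddddddddddddddddddddddddddddddddd
207 ..........ddddddddddddddd.....ddddddddd.d...dddddddd
208 ...........dddddddddddddd.....ddddddddd.............
209 ..........ddddddddddddddd.....dddddddddd............
210 ...........dddddddddddddd.....dddddddddd.......ss...
211 ...d......ddd....dddddddddb....dddddd.bbbbbbb.......
212 .....d.......d.d.dddddddddb....dddddd.bbbbbbbbd.....
213 ..................ddddddddb....dddddddbbbbbbb.dd.d..
214 .........d.d.dd.d.ddddddddd....dddddd.bbbbbbb.d...d.
215 .............d.d.ddddddddb.....dddddd.bbbbbbb.d.....
216 ...........d.......ddddddd......ddddddd.bb.bbdd.d...
217 ...................ddddddd......dddddddddddddd....dd
218 ...............d..ddddddd.......dddddd.......d.d..d.
219 ...............d..ddddddd.......ddddddd.............
220 .......d............ddddd.......ddddd.....d..d...d..
221 ....................ddddd.......ddddd......dd.......
222 ...............d..d..dddd.......dddd.d..............
223 .......................d.........ddd.dd......dd..d..
224 .............
[... 1562 characters left out ...]
................
252 ssssssssssss.ssssssssssss...........................
253 ssssssssssss..sssssssssss...........................
254 ssssssssssss..sssssssssss...........................
255 ssssssssssss...sssssssss............................
256 ssssssssssss....sssssss.............................
257 sssssssssss........s................................
258 sssssssssss.........................................
259 sssssssssss.........................................
260 .ssssssssss.........................................
261 .ssssssssss.........................................
262 .sssssssss..........................................
263 .sssssssss..........................................
```

Run:
```python
from h import *
st=env.get_state();p=st["position"];d0=st["tool_rot"][:,0]; zz=np.array([0,0,1.])
o,d=ray("scene",(206.5,250.5)); print("ray elev",np.degrees(np.arcsin(-d[2])))
for th in range(20,51,5):
    t=np.radians(th);dd=d0*np.cos(t)+zz*np.sin(t);nn=-d0*np.sin(t)+zz*np.cos(t)
    for tipL in(.087,.15,.18,.21):
        print(th,tipL,"tip",proj("scene",p+tipL*dd)[0].round(1),"headtop",proj("scene",p+(tipL-.065)*dd+.016*nn)[0].round(1), "dist to mouth depth", round(300-tipL*1000-np.linalg.norm((p-[.508,-.116,.125])[[0,2]])*1000))
print(st["clock"],st["contact_force"],p)
```

```text
ray elev 57.4427837273459
20 0.087 tip [211.7 234.5] headtop [214.9 214.6] dist to mouth depth 75
20 0.15 tip [208.  250.3] headtop [211.5 228.7] dist to mouth depth 12
20 0.18 tip [206.1 258.4] headtop [209.8 236. ] dist to mouth depth -18
20 0.21 tip [204.1 266.9] headtop [208.  243.6] dist to mouth depth -48
25 0.087 tip [211.6 231.9] headtop [215.  213.7] dist to mouth depth 75
25 0.15 tip [207.8 245.7] headtop [211.5 225.9] dist to mouth depth 12
25 0.18 tip [205.8 252.8] headtop [209.7 232.2] dist to mouth depth -18
25 0.21 tip [203.7 260.3] headtop [207.8 238.7] dist to mouth depth -48
30 0.087 tip [211.5 229.2] headtop [215.1 212.8] dist to mouth depth 75
30 0.15 tip [207.6 240.8] headtop [211.5 223. ] dist to mouth depth 12
30 0.18 tip [205.5 246.8] headtop [209.7 228.2] dist to mouth depth -18
30 0.21 tip [203.4 253.2] headtop [207.7 233.7] dist to mouth depth -48
35 0.087 tip [211.5 226.4] headtop [215.1 211.9] dist to mouth depth 75
35 0.15 tip [207.5 235.7] headtop [211.5 219.9] dist to mouth depth 12
35 0.18 tip [205.4 240.5] headtop [209.7 224.1] dist to mouth depth -1
[... 317 characters left out ...]
adtop [207.8 223. ] dist to mouth depth -48
45 0.087 tip [211.5 220.4] headtop [215.3 210.2] dist to mouth depth 75
45 0.15 tip [207.5 224.8] headtop [211.7 213.8] dist to mouth depth 12
45 0.18 tip [205.4 227. ] headtop [209.9 215.6] dist to mouth depth -18
45 0.21 tip [203.2 229.5] headtop [208.  217.6] dist to mouth depth -48
50 0.087 tip [211.6 217.3] headtop [215.4 209.5] dist to mouth depth 75
50 0.15 tip [207.6 219.1] headtop [211.9 210.7] dist to mouth depth 12
50 0.18 tip [205.6 220.1] headtop [210.1 211.4] dist to mouth depth -18
50 0.21 tip [203.4 221.1] headtop [208.2 212.1] dist to mouth depth -48
20.075 [ 5.1031333  -0.43980994  2.2947894 ] [ 0.62652047 -0.11221194  0.19516197]
```

The force reads 5 N and the head's image hasn't moved since before the push. So the butt is caught in front of the mouth (too low, it seems) and the handle slid through the light grip. I'll grip firmly, back off and see whether the force clears.

play_rows --targets '[{"delta_pos": [0, 0, 0], "twist": 0, "fingers": 1}, {"delta_pos": [0.1, 0, -0.1], "twist": 0, "fingers": 1}, {"delta_pos": [0.1, 0, -0.1], "twist": 0, "fingers": 1}, {"delta_pos": [0, 0, 0], "twist": 0, "fingers": 1}]' --squeeze 20

```text
clock: 20.58
position: [0.6336, -0.1118, 0.2027]
tool_rot: [[1.0, 0.029, -0.0], [0.029, -1.0, -0.0], [-0.0, 0.0, -1.0]]
contact_force: [0.2, -0.4, -1.5]
opening: 0.0217
```

```bash
python3 asc.py scene 196 222 226 264; python3 -c "
from h import *
s=env.get_state();print(s['position'],s['contact_force'],s['wrist_torque'])"
```

```text
222 d....d......dddd........dddd..
223 ............dddd........dddd..
224 ..........d...................
225 ..............................
226 ..............................
227 ..............................
228 ..............ooo.............
229 .............oooooooo.........
230 .............ooooooooo........
231 .............ooooooooo........
232 ............ooooooooo.........
233 ............ooooooooo.........
234 ............ooooooooo.........
235 ss...sss....sssssoooo.........
236 ssssssssssssssssssoo.sssss....
237 sssssssssssssssssss..sss......
238 ssssssssss......sss.ssss......
239 ssssssss..b...bbb.sssss.......
240 ssssssss..ssssss.b...ss.......
241 sssssss.sssssssss....s........
242 sssssss.ssssssssss...s........
243 ssssssssss...sssss............
244 sssssss...bbb...ss............
245 ssssss........bb..............
246 ssssss.ssssssss.b.............
247 sssss.ssssssssss..............
248 sssss.ssssssssss..............
249 ssssssssssssssss..............
250 ssssssssssssssss..............
251 sssssssssssssssss.............
252 sssssssssssssssss.............
253 sssssssssssssssss.............
254 sssssssssssssssss.............
255 ssss.ssssssssssss.............
256 ssss..ssssssssss..............
257 sss....ssssssss...............
258 sss......ssss.................
259 sss...........................
260 sss...........................
261 sss...........................
262 ss............................
263 ss............................
[ 0.63329243 -0.11182948  0.20246897] [-0.2805733  -0.1932604  -1.61562692] [-0.01815582  0.17143873 -0.03318768]
```

Run:
```python
from h import *
st=env.get_state();p=st["position"];d0=st["tool_rot"][:,0]; zz=np.array([0,0,1.])
ph=np.linspace(0,2*np.pi,60)
mouth=np.array([.505,-.116,.125])
for th in range(26,45,3):
    t=np.radians(th);dd=d0*np.cos(t)+zz*np.sin(t);nn=-d0*np.sin(t)+zz*np.cos(t);yy=np.cross(dd,nn)
    for dl in(0,-.006,-.012,.008):
        # tip length so that tip row=252
        L=np.linspace(.06,.3,481);q=p+zz*dl+L[:,None]*dd;r=proj("scene",q);i=np.argmin(abs(r[:,1]-251.8))
        ring=lambda c:proj("scene",c+.016*(np.cos(ph)[:,None]*nn+np.sin(ph)[:,None]*yy))
        a=ring(q[i]);b=ring(q[i]-.065*dd)
        bt=q[i]-.3*dd-mouth; w=bt[0]*.616+bt[2]*.788;u=bt[0]*.788-bt[2]*.616
        print(th,dl,"L",L[i].round(3),"tipcol",r[i,0].round(1),"tip rows",a[:,1].min().round(1),a[:,1].max().round(1),"far top",b[:,1].min().round(1),"wid",np.ptp(a[:,0]).round(1),"butt w,u mm",(w*1e3).round(),(u*1e3).round())
```

```text
26 0 L 0.177 tipcol 205.3 tip rows 245.8 257.8 far top 231.4 wid 14.1 butt w,u mm 30.0 -1.0
26 -0.006 L 0.171 tipcol 206.0 tip rows 245.8 257.8 far top 231.6 wid 13.9 butt w,u mm 19.0 1.0
26 -0.012 L 0.165 tipcol 206.7 tip rows 245.9 257.7 far top 231.8 wid 13.8 butt w,u mm 9.0 2.0
26 0.008 L 0.184 tipcol 204.4 tip rows 245.6 257.8 far top 231.1 wid 14.2 butt w,u mm 43.0 -2.0
29 0 L 0.193 tipcol 204.1 tip rows 245.4 258.1 far top 232.1 wid 14.3 butt w,u mm 42.0 12.0
29 -0.006 L 0.186 tipcol 204.8 tip rows 245.5 258.0 far top 232.3 wid 14.2 butt w,u mm 31.0 13.0
29 -0.012 L 0.18 tipcol 205.5 tip rows 245.5 257.9 far top 232.5 wid 14.0 butt w,u mm 20.0 14.0
29 0.008 L 0.202 tipcol 203.1 tip rows 245.3 258.2 far top 231.8 wid 14.5 butt w,u mm 56.0 10.0
32 0 L 0.213 tipcol 202.4 tip rows 245.1 258.4 far top 232.8 wid 14.6 butt w,u mm 58.0 24.0
32 -0.006 L 0.206 tipcol 203.3 tip rows 245.2 258.3 far top 233.1 wid 14.5 butt w,u mm 47.0 25.0
32 -0.012 L 0.199 tipcol 204.1 tip rows 245.3 258.3 far top 233.3 wid 14.3 butt w,u mm 36.0 26.0
32 0.008 L 0.222 tipcol 201.3 tip rows 245.0 258.5 far
[... 864 characters left out ...]
6 wid 16.2 butt w,u mm 140.0 53.0
41 -0.006 L 0.3 tipcol 195.2 tip rows 242.9 258.5 far top 234.3 wid 16.1 butt w,u mm 135.0 57.0
41 -0.012 L 0.296 tipcol 195.9 tip rows 244.0 259.5 far top 235.4 wid 16.0 butt w,u mm 127.0 60.0
41 0.008 L 0.3 tipcol 194.4 tip rows 239.0 254.8 far top 230.5 wid 16.3 butt w,u mm 146.0 48.0
44 0 L 0.3 tipcol 194.9 tip rows 233.3 249.3 far top 226.8 wid 16.3 butt w,u mm 140.0 53.0
44 -0.006 L 0.3 tipcol 195.3 tip rows 235.0 250.9 far top 228.5 wid 16.2 butt w,u mm 135.0 57.0
44 -0.012 L 0.3 tipcol 195.6 tip rows 236.7 252.5 far top 230.1 wid 16.1 butt w,u mm 131.0 61.0
44 0.008 L 0.3 tipcol 194.4 tip rows 230.9 247.1 far top 224.6 wid 16.4 butt w,u mm 146.0 48.0
```

I found a reading error of mine: the blue mouth in the first scene crop is at row 195.5, not 215. I'll recompute the mouth.

```bash
python3 - <<'E'
from h import *
print("blue tri",tri((223,195.8),(287,202.2)))
print("grey tri",tri((182,194),(326,199)))
print("sc z.125",atz("scene",(223,195.8),.125),"top z.125",atz("top",(287,202.2),.125))
m=[[x,-.116,z] for x,z in((.505,.125),(.51,.125))]; print(proj("scene",m),proj("top",m))
E
python3 asc.py scene 205 176 252 216
```

```text
blue tri (array([ 0.50332192, -0.11746943,  0.12356647]), [np.float64(2.0046009521307906), np.float64(2.0046009521307786)])
grey tri (array([ 0.50975792, -0.23969774,  0.12959237]), [np.float64(3.9029857349270163), np.float64(3.902985734927009)])
sc z.125 [ 0.50442592 -0.11519953  0.125     ] top z.125 [ 0.50328515 -0.11935587  0.125     ]
[[222.7046511  195.93650946]
 [222.48477175 197.26174432]] [[285.93200367 201.69361398]
 [285.87772083 200.15828576]]
176 ........dddddddddddddddddddd.ssssssssssssssss..
177 dddddddddddddddddddddddddddd.sssssssssssssss...
178 dddddddddddddddddddddddddddd.ssssss........s...
179 dddddddddddddddddddddddddddd.sssss..dd.d.dd....
180 dddddddddddddddddddddddddddd.sssss.dddddddddd..
181 ddddddddddddddddddddddddddddd.....ddddddddddd..
182 ddddddddddddddddddddddddddddddddddddddddddddd..
183 ddddddddddddddddddddddddddddddddddddddddddddd..
184 ddddddddddddddddddddddddddddddddddddddddddddd..
185 ddddddddddddddddddddddddddddddddddddddddddddd..
186 ddddddddddddddddddddddddddddddddddddddddddddd..
187 ddddddddddddddddddddddddddddddddddddddddddddd..
188 dddddddddddd
[... 739 characters left out ...]
d.ddd....dddddddddddd...
203 ddddddd....bbddddddddddddddd....dddddddddddd...
204 ddddddddddddddddddddddddddd......ddddddddddd...
205 ddddddddddddddddddddddddddddd.ddddddddddddd....
206 ddddddddddddddddddddddddddddddddddddddddddd....
207 dddddddd...dddddddddddddddddddddddddddddddd....
208 ddddddd.....ddddddddddd..............dddddd....
209 dddddddd....dddddddddd................dd.dd....
210 dddddddd....ddddddddddd.......ss......dd..d....
211 ddddddddbb...dddddddddbbbbbb.........ddddd.....
212 ddddddddbb...ddddddd.bbbbbbb.d.......ddddd.....
213 ddddddddb....ddddddd.bbbbbbb.d...dd..d.........
214 ddddddddb.....ddddddbbbbbbbb.d.ddd.............
215 .dddddddbd....ddddddbbbbbbbb.d..d..............
```

Run:
```python
from h import *
st=env.get_state();d0=st["tool_rot"][:,0]; zz=np.array([0,0,1.]);p=np.array([.7228,-.1081,.2465])
ph=np.linspace(0,2*np.pi,60);mouth=np.array([.504,-.1165,.125])
for th in range(26,51,4):
    t=np.radians(th);dd=d0*np.cos(t)+zz*np.sin(t);nn=-d0*np.sin(t)+zz*np.cos(t);yy=np.cross(dd,nn)
    ring=lambda c:proj("scene",c+.016*(np.cos(ph)[:,None]*nn+np.sin(ph)[:,None]*yy))
    for dl in(0,-.01,-.02):
        q=p+zz*dl+.087*dd;a=ring(q);b=ring(q-.065*dd);bt=q-.3*dd-mouth
        w=bt[0]*.616+bt[2]*.788;u=bt[0]*.788-bt[2]*.616
        print(th,dl,"tip",proj("scene",q)[0].round(1),"rows",a[:,1].min().round(1),a[:,1].max().round(1),"far top",b[:,1].min().round(1),"wid",np.ptp(a[:,0]).round(1),"butt w,u",(w*1e3).round(),(u*1e3).round())
```

```text
26 0 tip [205.1 254.1] rows 248.0 260.1 far top 233.4 wid 14.2 butt w,u 39.0 4.0
26 -0.01 tip [205.6 256.4] rows 250.4 262.4 far top 235.7 wid 14.1 butt w,u 31.0 10.0
26 -0.02 tip [206.  258.7] rows 252.7 264.6 far top 238.1 wid 14.0 butt w,u 23.0 17.0
30 0 tip [205.  251.7] rows 245.4 258.1 far top 232.6 wid 14.2 butt w,u 33.0 18.0
30 -0.01 tip [205.5 254.1] rows 247.8 260.3 far top 235.0 wid 14.1 butt w,u 25.0 24.0
30 -0.02 tip [205.9 256.4] rows 250.2 262.6 far top 237.3 wid 14.0 butt w,u 17.0 30.0
34 0 tip [205.  249.3] rows 242.7 255.9 far top 231.8 wid 14.2 butt w,u 28.0 32.0
34 -0.01 tip [205.4 251.7] rows 245.1 258.2 far top 234.2 wid 14.1 butt w,u 20.0 38.0
34 -0.02 tip [205.9 254. ] rows 247.5 260.4 far top 236.5 wid 14.0 butt w,u 12.0 44.0
38 0 tip [205.  246.7] rows 239.9 253.5 far top 231.0 wid 14.3 butt w,u 24.0 46.0
38 -0.01 tip [205.4 249.1] rows 242.4 255.9 far top 233.4 wid 14.2 butt w,u 16.0 52.0
38 -0.02 tip [205.9 251.5] rows 244.8 258.2 far top 235.7 wid 14.0 butt w,u 8.0 58.0
42 0 tip [205.  244.1] rows 237.1 251.1 far top 230.3 wid 14.3 butt w,u 21.0 61.0
42 -0.01 tip [205.4 246.6] rows 239.6 253.4 far top 232.6 wid 14.2 butt w,u 13.0 67.0
42 -0.02 tip [205.9 248.9] rows 242.1 255.8 far top 235.0 wid 14.1 butt w,u 5.0 73.0
46 0 tip [205.  241.5] rows 234.4 248.6 far top 229.5 wid 14.3 butt w,u 19.0 75.0
46 -0.01 tip [205.4 243.9] rows 236.9 250.9 far top 231.9 wid 14.2 butt w,u 11.0 82.0
46 -0.02 tip [205.9 246.3] rows 239.3 253.3 far top 234.3 wid 14.1 butt w,u 3.0 88.0
50 0 tip [205.1 238.8] rows 231.6 245.9 far top 228.8 wid 14.3 butt w,u 18.0 90.0
50 -0.01 tip [205.5 241.2] rows 234.1 248.3 far top 231.2 wid 14.2 butt w,u 10.0 96.0
50 -0.02 tip [206.  243.6] rows 236.6 250.7 far top 233.6 wid 14.1 butt w,u 2.0 103.0
```

The refit gives a pitch of about 34°, with the axis about 10 mm lower in the pads. That puts the butt about 25–40 mm down-slope of the mouth centre, on the lower rail. I'll shift up-slope and insert with a firm grip, watching the force.

play_rows --targets '[{"delta_pos": [-0.43, 0, -0.34], "twist": 0, "fingers": 1}, {"delta_pos": [-0.25, 0, 0.23], "twist": 0, "fingers": 1}, {"delta_pos": [-0.25, 0, 0.23], "twist": 0, "fingers": 1}, {"delta_pos": [0, 0, 0], "twist": 0, "fingers": 1}]'

```text
clock: 21.18
position: [0.5945, -0.1128, 0.1966]
tool_rot: [[1.0, 0.029, -0.002], [0.029, -1.0, 0.001], [-0.002, -0.001, -1.0]]
contact_force: [0.3, 0.7, -1.1]
opening: 0.0213
```

play_rows --targets '[{"delta_pos": [-0.25, 0, 0.23], "twist": 0, "fingers": 1}, {"delta_pos": [0, 0, 0], "twist": 0, "fingers": 1}]'

```text
clock: 21.42
position: [0.585, -0.1132, 0.1876]
tool_rot: [[1.0, 0.029, -0.002], [0.029, -1.0, 0.0], [-0.002, -0.0, -1.0]]
contact_force: [0.0, 0.3, -1.5]
opening: 0.0216
```

play_rows --targets '[{"delta_pos": [-0.25, 0, 0.23], "twist": 0, "fingers": 1}, {"delta_pos": [0, 0, 0], "twist": 0, "fingers": 1}]'

```text
clock: 21.68
position: [0.575, -0.1135, 0.1785]
tool_rot: [[1.0, 0.029, -0.002], [0.029, -1.0, 0.0], [-0.002, -0.0, -1.0]]
contact_force: [-0.0, 0.2, -1.7]
opening: 0.0214
```

play_rows --targets '[{"delta_pos": [-0.25, 0, 0.23], "twist": 0, "fingers": 1}, {"delta_pos": [0, 0, 0], "twist": 0, "fingers": 1}]'

```text
clock: 21.92
position: [0.5649, -0.1138, 0.1694]
tool_rot: [[1.0, 0.029, -0.002], [0.029, -1.0, 0.0], [-0.002, -0.0, -1.0]]
contact_force: [0.5, 0.2, -2.3]
opening: 0.0215
```

```bash
python3 asc.py scene 194 205 236 256
```

```text
205 .................dddddd......ddddddddd....
206 ..................ddddd......dddd.........
207 ..................ddddd......dddd.........
208 ..................ddddd......dddd.........
209 ...................ddd.......dddd.........
210 ..dddddddddddddd.dddd.........ddd.........
211 ..dddddddddddddd..b.d........d.........ddd
212 .....d.d.d.ddddd.bbbd........dbbbbbbbbbddd
213 ...............d..bbd........dbbbbbbbbbdd.
214 ...............d..b.oooooo..d.bbbbbbbbbdd.
215 ...........dd.ddbbb.ooooooood..bbbbbbbbdd.
216 ...d...........ddddooooooooodddddddd.d.dd.
217 ....d.....d.d..dd..ooooooooo.dddddd.dddd..
218 ...d......d........oooooooo......d.......d
219 ......d......d...d.sssssooo........d......
220 .................sssssssso..d.d.....dd....
221 ................ss....ssss...ddd..........
222 d.................b.bb..ss........d.......
223 .................sssss.......d............
224 ................ssssssss..................
225 ...............sssssssss..................
226 ......................ss..................
227 ...............b.....b....................
228 ...............
[... 596 characters left out ...]
sssssss...................................
242 sssssss...................................
243 sssssss...................................
244 sssssss...................................
245 ssssss....................................
246 ssssss....................................
247 ssssss....................................
248 ssssss.s..s...............................
249 sssssssssssssssss...s.....................
250 ssssssssssssssssssssssss..................
251 ssssssssssssssssssssssssss................
252 sssssssssssssssssssssssssssss.............
253 sssssssssssssssssssssssssssss.............
254 sssssssssssssssssssssssssssss.............
255 sssssssssssssssssssssssssssss........s....
```

play_rows --targets '[{"delta_pos": [-0.25, 0, 0.23], "twist": 0, "fingers": 1}, {"delta_pos": [0, 0, 0], "twist": 0, "fingers": 1}]'

```text
clock: 22.22
position: [0.5547, -0.114, 0.1602]
tool_rot: [[1.0, 0.029, -0.002], [0.029, -1.0, 0.0], [-0.002, -0.0, -1.0]]
contact_force: [0.0, -1.8, -2.3]
opening: 0.0216
```

play_rows --targets '[{"delta_pos": [-0.25, 0, 0.2], "twist": 0, "fingers": 1}, {"delta_pos": [0, 0, 0], "twist": 0, "fingers": 1}]'

```text
clock: 22.48
position: [0.5462, -0.1152, 0.1533]
tool_rot: [[1.0, 0.029, 0.002], [0.029, -1.0, -0.001], [0.002, 0.001, -1.0]]
contact_force: [-2.0, -7.1, 5.3]
opening: 0.0216
```

play_rows --targets '[{"delta_pos": [0.05, 0.1, 0], "twist": 0, "fingers": 1}, {"delta_pos": [0, 0, 0], "twist": 0, "fingers": 1}]'

```text
clock: 22.72
position: [0.5468, -0.1172, 0.1529]
tool_rot: [[1.0, 0.029, -0.002], [0.029, -1.0, 0.002], [-0.002, -0.002, -1.0]]
contact_force: [-7.4, 9.1, 11.7]
opening: 0.0219
```

play_rows --targets '[{"delta_pos": [0, 0.05, 0], "twist": 0, "fingers": 1}, {"delta_pos": [0, 0, 0], "twist": 0, "fingers": 1}]'

```text
clock: 22.98
position: [0.5468, -0.1182, 0.153]
tool_rot: [[1.0, 0.029, -0.002], [0.029, -1.0, 0.004], [-0.002, -0.004, -1.0]]
contact_force: [-6.4, 16.9, 13.6]
opening: 0.0218
```

play_rows --targets '[{"delta_pos": [0, -0.1, -0.1], "twist": 0, "fingers": 1}, {"delta_pos": [0, 0, 0], "twist": 0, "fingers": 1}]'

```text
clock: 23.22
position: [0.5482, -0.1163, 0.1571]
tool_rot: [[1.0, 0.03, 0.001], [0.03, -1.0, -0.0], [0.001, 0.0, -1.0]]
contact_force: [0.3, -0.5, -2.5]
opening: 0.0214
```

```bash
python3 asc.py scene 194 195 240 242; python3 asc.py top 262 130 320 200
```

```text
195 ................dddddddddbd.dddddddddbb.......
196 ................ddddddddddd.dddddddbbbb.......
197 ................dddddddddd..dddddd.bbbd.......
198 ................ddddddddd...dddddd.bbbd.......
199 ................dddddddddd..dddddd.bdbd.......
200 .................dddddddd....dddddbbbdd.......
201 .................dddddddd....dddddbdbdd.......
202 .................ddddddd.....ddddddbddd.......
203 ..................dddddd.....dddddbdddd.......
204 ..................dddddd.....dddddddddd.......
205 ..................ddddd......ddddddddd........
206 ...................ddd.......dddd.............
207 ...................ddd.......dddd.............
208 ...............................d..............
209 ..............................................
210 .dddddddddddddddddddd........dd...............
211 .ddddddddddddddd..b..ooooo...d.........ddddddd
212 d....d...dd.dd.d.bb.ooooooood.bbbbbbbbbddddddd
213 ...............d.bb.ooooooood.bbbbbbbbbddd.ddd
214 ............d..d.b.oooooooo.d.bb.bbbbbbdd.....
215 ...............dbb.oooooooo..bb.bbbbbbbdd..d..
216 .............d.dd.sssssss
[... 5006 characters left out ...]
d......
189 .........................dddddddddddddddddddddddddddd.....
190 ............................dddddddddddddddddddddddddddd..
191 ...............................ddddddddddddddddddddddddddd
192 ...................................dddddddd....ddddddddddd
193 ......................................dddd.....ddddddd....
194 ...............................................ddddddd....
195 ...............................................ddddddd....
196 ................................................ddddd.....
197 ..................................................ddd.....
198 .dddddddddddd.............................................
199 dddddddddddddddd.d........................................
```

The butt is inside the tube and the force is clear. I'll let go so the brush settles on the rim, rise clear and check, before regrasping nearer the head.

play_rows --targets '[{"delta_pos": [-0.1, 0, 0.05], "twist": 0, "fingers": 1}, {"delta_pos": [0, 0, 0], "twist": 0, "fingers": 0.3}, {"delta_pos": [0, 0, 0], "twist": 0, "fingers": 0}, {"delta_pos": [0, 0, 0], "twist": 0, "fingers": -0.3}, {"delta_pos": [0, 0, 0], "twist": 0, "fingers": -0.3}]'

```text
clock: 23.95
position: [0.5441, -0.1165, 0.1549]
tool_rot: [[1.0, 0.029, -0.0], [0.029, -1.0, 0.0], [-0.0, -0.0, -1.0]]
contact_force: [0.0, 0.6, -0.6]
opening: 0.0578
```

play_rows --targets '[{"delta_pos": [0, 0, -0.5], "twist": 0, "fingers": -0.3}, {"delta_pos": [0, 0, -0.9], "twist": 0, "fingers": -0.3}, {"delta_pos": [0, 0, -0.9], "twist": 0, "fingers": -0.3}, {"delta_pos": [0, 0, -0.9], "twist": 0, "fingers": -0.3}, {"delta_pos": [0, 0, 0], "twist": 0, "fingers": -0.3}]'

```text
clock: 24.58
position: [0.5453, -0.1168, 0.2856]
tool_rot: [[1.0, 0.029, 0.005], [0.029, -1.0, -0.002], [0.005, 0.002, -1.0]]
contact_force: [-0.4, 0.1, -0.5]
opening: 0.0595
```

```bash
python3 asc.py scene 190 205 244 256;python3 asc.py top 262 100 320 140; python3 -c "
from h import *
s=env.get_state();print(s['position'],s['contact_force'],s['opening'])"
```

```text
205 ...................................ddddd..............
206 ......................................................
207 ......................................................
208 ......................................................
209 ......................................................
210 ........dddddddddddd.ddd.ooooo....d...................
211 ........dddddddddddd....oooooooo...........ddddddddddd
212 ........................oooooooo...........ddddddddddd
213 ...................d....ooooooo.d.......b..dd.........
214 .......................sssssooo............d..........
215 ......................sssssss..............d..........
216 ............................ss..dddddddd...d..........
217 .......................ss...........d.................
218 .....................sssssss..........................
219 ....................ssssssss..........................
220 ...........................ss.........................
221 .....................sss..b...........................
222 .................d.sssssss............................
223 ..................sssssssss.......
[... 3825 characters left out ...]
........................ssssssssssss
131 d...............................................ssssssssss
132 d..................................................s.sssss
133 d............d.........................................sss
134 d...........d.............................................
135 d...........d.............................................
136 d...........d.............................................
137 ...........dd.............................................
138 ...........dd.............................................
139 ...........d..............................................
[ 0.54401101 -0.11645465  0.28273106] [-1.10224056  0.47326446 -0.6228506 ] 0.059267540413063854
```

```bash
cat > fit.py <<'E'
from h import *
import sys
tr=float(sys.argv[1])
d0=np.array([.9995,.031,0]); zz=np.array([0,0,1.]);m=np.array([.504,-.1165,.125])
a=.616*d0+.788*zz;uu=.788*d0-.616*zz;ph=np.linspace(0,2*np.pi,60)
for th in range(20,48,3):
    t=np.radians(th);dd=d0*np.cos(t)+zz*np.sin(t);nn=-d0*np.sin(t)+zz*np.cos(t);yy=np.cross(dd,nn)
    f=np.radians(52-th);r=m+uu*(.025-.009/np.cos(f))
    S=np.linspace(0,.14,281);q=r+(.3-S)[:,None]*dd;i=np.argmin(abs(proj("scene",q)[:,1]-tr))
    R=lambda c:proj("scene",c+.016*(np.cos(ph)[:,None]*nn+np.sin(ph)[:,None]*yy))
    A=R(q[i]);B=R(q[i]-.065*dd);g=q[i]-.087*dd
    print(th,"s",S[i].round(3),"col",proj("scene",q[i])[0,0].round(1),"rows",A[:,1].min().round(1),A[:,1].max().round(1),"far",B[:,1].min().round(1),"u_butt",((.025-.009/np.cos(f)-S[i]*np.sin(f))*1e3).round(1),"x_b63",g.round(4),"tip",q[i].round(3),"top",proj("top",q[i])[0].round(1))
E
python3 fit.py 227.5
```

```text
20 s 0.14 col 215.3 rows 227.5 237.4 far 213.8 u_butt -59.8 x_b63 [ 0.5839 -0.114   0.1411] tip [ 0.666 -0.111  0.171] top [283.8 149.1]
23 s 0.14 col 215.2 rows 224.8 235.1 far 212.2 u_butt -53.2 x_b63 [ 0.5827 -0.1141  0.1445] tip [ 0.663 -0.112  0.178] top [284.  149.2]
26 s 0.139 col 215.0 rows 222.1 232.9 far 210.8 u_butt -45.9 x_b63 [ 0.5823 -0.1141  0.1482] tip [ 0.66  -0.112  0.186] top [284.2 149.1]
29 s 0.123 col 214.1 rows 221.8 233.0 far 211.5 u_butt -32.8 x_b63 [ 0.5947 -0.1137  0.1593] tip [ 0.671 -0.111  0.201] top [284.3 144.3]
32 s 0.102 col 212.8 rows 221.6 233.3 far 212.2 u_butt -19.5 x_b63 [ 0.6102 -0.1132  0.1743] tip [ 0.684 -0.111  0.22 ] top [284.4 138. ]
35 s 0.074 col 211.2 rows 221.3 233.6 far 213.0 u_butt -6.2 x_b63 [ 0.6297 -0.1126  0.1948] tip [ 0.701 -0.11   0.245] top [284.6 129.7]
38 s 0.037 col 208.8 rows 221.0 234.0 far 213.7 u_butt 6.8 x_b63 [ 0.655  -0.1118  0.2237] tip [ 0.724 -0.11   0.277] top [284.9 118.1]
41 s 0.0 col 206.4 rows 218.9 232.5 far 212.8 u_butt 15.8 x_b63 [ 0.6771 -0.1111  0.255 ] tip [ 0.743 -0.109  0.312] top [285.3 106.6]
44 s 0.0 col 206.4 rows 212.0 225.9 far 207.7 u_butt 15.9 x_b63 [ 0.6697 -0.1114  0.2632] tip [ 0.732 -0.109  0.324] top [285.8 108.3]
47 s 0.0 col 206.6 rows 205.1 219.2 far 202.6 u_butt 16.0 x_b63 [ 0.6618 -0.1116  0.2709] tip [ 0.721 -0.11   0.335] top [286.3 110.3]
```

The brush now rests about 85–90 mm deep at a pitch of about 33°, so about 20 mm remain. I'll regrasp the handle close to the head and push it home.

play_rows --targets '[{"delta_pos": [0.85, -0.05, 0], "twist": 0, "fingers": -0.3}, {"delta_pos": [0.88, 0, 0.7], "twist": 0, "fingers": -0.3}, {"delta_pos": [0, 0, 0.8], "twist": 0, "fingers": -0.3}, {"delta_pos": [0, 0, 0.8], "twist": 0, "fingers": -0.3}, {"delta_pos": [0, 0, 0.4], "twist": 0, "fingers": -0.3}]' --squeeze 15

```text
clock: 25.3
position: [0.6119, -0.1121, 0.1721]
tool_rot: [[1.0, 0.029, -0.004], [0.029, -1.0, 0.001], [-0.004, -0.001, -1.0]]
contact_force: [-0.4, -0.0, 0.7]
opening: 0.0598
```

play_rows --targets '[{"delta_pos": [0, 0, 0], "twist": 0, "fingers": 0}, {"delta_pos": [0, 0, 0], "twist": 0, "fingers": 1}, {"delta_pos": [0, 0, 0], "twist": 0, "fingers": 1}, {"delta_pos": [0, 0, 0], "twist": 0, "fingers": 1}, {"delta_pos": [0, 0, 0], "twist": 0, "fingers": 1}]'

```text
clock: 25.92
position: [0.6136, -0.1128, 0.1754]
tool_rot: [[1.0, 0.03, 0.001], [0.03, -1.0, -0.001], [0.001, 0.001, -1.0]]
contact_force: [0.5, -1.9, 1.9]
opening: 0.0224
```

```bash
python3 asc.py scene 194 200 240 238
```

```text
200 ................oddddddddddddddddddddddddddddd
201 ........d.d..dddddd.dddd..dddo.oo..dbdd....ddd
202 ......ddddddddddddddd.bb.dddddddddddddd.....dd
203 ......ddddddddddddddddbd.dddddddddddddd.....dd
204 d....ddddddddddddddddddddddddddddddddd.......d
205 ddddddddddddddddddddddddddddddddddddddd.......
206 dddddddddddddddddddddddddddddddddd.ddddddddddd
207 .....ddddddddddddddddddddddddddddddddddddddddd
208 ......dddddddddddddd.....ddddddddd...........d
209 .....ddddddddddddddd.....ddddddddd............
210 ......ddddddddddddddd....ddddddddd.......ss...
211 .....dddddddddddddddd.....ddddddd.bbbbb.......
212 .d.......d.dddddddddd.....ddddddbbbbbbb.d.....
213 d.......d...dddddddd......ddddddbbbbbbb.d.....
214 ......d.....dddddddd......ddddddbbbbbbb.d.....
215 .....d.d.d..d.dddd........dddddd.bbbbbb.d.....
216 .........d...dddd...ddd....dddddd....bbd......
217 ....d......d..dd.dd.....d..ddddddddddddd.dd...
218 .....d....dd..ddd........dd.dddddd.d...dd.....
219 .........dd...dd..........d..dddd...d..dd.....
220 ........d.dd.d....bbb........ddddd......d.d...
221 ....d...........b..s..bb....dddd..d...........
222 ........dd...d..sssssss.b...dddd....d...d.....
223 ..........d..d.ssssssss....dddd....dd.........
224 ...............sssssssss.............d........
225 ..............ssssssssss......................
226 ..............sssssssssss.....................
227 .............ssssssssssss..d..................
228 ...........d.ssssssssssss.dd..................
229 ..............sssssssssss.....................
230 ..............sssssssssss.....................
231 ...............sssssssss......................
232 ...............ssssssss.......................
233 .................sssss........................
234 ..............................................
235 ssss...sss....................................
236 ssssssssssssssssssssssss......................
237 sssssssssssssssssssssss..............sssssssss
```

play_rows --targets '[{"delta_pos": [-0.15, 0, 0], "twist": 0, "fingers": 1}, {"delta_pos": [-0.15, 0, 0.02], "twist": 0, "fingers": 1}, {"delta_pos": [0, 0, 0], "twist": 0, "fingers": 1}]'

```text
clock: 26.35
position: [0.5999, -0.1128, 0.1737]
tool_rot: [[1.0, 0.029, -0.002], [0.029, -1.0, 0.0], [-0.002, -0.0, -1.0]]
contact_force: [-2.6, -2.9, -1.7]
opening: 0.0222
```

play_rows --targets '[{"delta_pos": [-0.15, 0, 0.03], "twist": 0, "fingers": 1}, {"delta_pos": [-0.15, 0, 0.03], "twist": 0, "fingers": 1}, {"delta_pos": [0, 0, 0], "twist": 0, "fingers": 1}]'

```text
clock: 26.72
position: [0.5887, -0.1131, 0.1717]
tool_rot: [[1.0, 0.029, -0.0], [0.029, -1.0, 0.0], [-0.0, -0.0, -1.0]]
contact_force: [1.3, -2.9, -0.4]
opening: 0.0221
```

```bash
python3 asc.py scene 194 196 240 234
```

```text
196 .......ddddddddddddddddddbdddddddddddbb......d
197 .......ddddddddddddddddddbdddddddddddbb.......
198 ddddddddddddddddddddddddddddddddddddddd.......
199 ddddddddddddddddddddddddddddddddddd.dddddddddd
200 .......ddddddddddddddddddddddddddddddddddddddd
201 .......ddddddddddddddbbbd.dddddddddoddd...dddd
202 ........ddddddddddddddbd..ddddddddddddd.......
203 ........dddddddddddddddd..ddddddddddddd.......
204 ...............dddddddd....ddddddddddd........
205 ...............ddddddd.....ddddddddddd........
206 ...............ddddddd.....dddddd.............
207 ................dddd.......dddddd.............
208 ................ddddddddd...ddddd.............
209 ................ddd.......d.ddddd.............
210 ..........d.....dd...........dddd........ss...
211 ...dd.....dd...dd......d.....dddd.............
212 ........d..dd.ddb.ssssss.d...ddddbbbbbbdddd...
213 ...d.d.....ddd...sssssss....dddddbbbbbbddddd..
214 .........ddddd..sssssssss...dddd.bbbbbbdd.....
215 ....d....d......sssssssss...dddd.bbbbbbdd.....
216 ..d..d.d.ddd.d.sssssssssss..dddddddddd.dd.....
217 ...........dd..sssssssssss..dddddddddddd......
218 .....ddd...dd..sssssssssss..dd....ddddd.dd....
219 .....d.....d.d.sssssssssss..d.dd.d..d.dd......
220 ..........d....sssssssssss..ddd..d...d.d...d..
221 ....d....d......sssssssss..d.....dd...........
222 ..d.d............ssssssss......d..d...d...d...
223 ..................sssss......ddd...d.....ddd..
224 ..............................................
225 ..............................................
226 ..............................................
227 ..............................................
228 .d......d.....................................
229 ..............................................
230 ..............................................
231 ..............................................
232 ..............................................
233 ..............................................
```

play_rows --targets '[{"delta_pos": [-0.1, 0, 0.07], "twist": 0, "fingers": 1}, {"delta_pos": [0, 0, 0], "twist": 0, "fingers": 1}]'

```text
clock: 27.02
position: [0.5879, -0.1137, 0.1704]
tool_rot: [[1.0, 0.029, 0.006], [0.029, -1.0, -0.001], [0.006, 0.001, -1.0]]
contact_force: [11.4, -2.4, 8.8]
opening: 0.0217
```

play_rows --targets '[{"delta_pos": [-0.1, 0, 0.07], "twist": 0, "fingers": 1}, {"delta_pos": [0, 0, 0], "twist": 0, "fingers": 1}]'

```text
clock: 27.28
position: [0.5844, -0.1139, 0.1679]
tool_rot: [[1.0, 0.029, 0.007], [0.029, -1.0, -0.001], [0.007, 0.002, -1.0]]
contact_force: [12.5, -1.9, 11.7]
opening: 0.0218
```

```bash
python3 asc.py scene 194 204 240 226; sed 's/np.linspace(0,.14,281)/np.linspace(.05,.125,151)/' fit.py>fit2.py; for r in 213 215 217.5; do echo $r; python3 fit2.py $r | sed -n '5,8p' | cut -c1-60; done
```

```text
204 ...............dddddddd....dddddd.dddd........
205 ...............ddddddd.....dddddddddd.........
206 ................dddddd.....dddddd.............
207 ................ddddd......dddddd.............
208 ................ddd.dddd....ddddd.............
209 ............s....ddd.....d..ddddd.............
210 .........dd.....ddd.......d..ddddd.......ss...
211 ..ddddd.......ddd...bb.......dddd.............
212 d..dd.d....d..dd....s..b...d.ddddbbbbbbddddddd
213 ............d....sssssss.....ddddbbbbbbddddd.d
214 .........d...d..ssssssss.....ddd.bbbbbbdd....d
215 ...d..d..d.dd...sssssssss...dddd.bbbbbbdd.....
216 .....ddd.....d.ssssssssss...dddddddddd.dd.....
217 .......dd..d.d.sssssssssss..dddddddddddd....d.
218 .....d...d....ssssssssssss....d.d......d......
219 ............d.ssssssssssss.dd..ddd.d..d...d...
220 ...d.........dssssssssssss.dd..ddd....dd......
221 ...............ssssssssss..ddd.d..............
222 ....d.......d...sssssssss.....................
223 .................sssssss......d.....d.........
224 ...................sss........................
225 ..............................................
213
32 s 0.125 col 214.1 rows 218.2 229.7 far 209.1 u_butt -27.3
35 s 0.125 col 214.1 rows 214.8 226.6 far 207.1 u_butt -21.0
38 s 0.125 col 214.1 rows 211.3 223.3 far 205.0 u_butt -14.5
41 s 0.125 col 214.1 rows 207.7 220.0 far 202.9 u_butt -8.0 
215
32 s 0.125 col 214.1 rows 218.2 229.7 far 209.1 u_butt -27.3
35 s 0.125 col 214.1 rows 214.8 226.6 far 207.1 u_butt -21.0
38 s 0.125 col 214.1 rows 211.3 223.3 far 205.0 u_butt -14.5
41 s 0.112 col 213.3 rows 208.8 221.2 far 203.8 u_butt -5.5 
217.5
32 s 0.125 col 214.1 rows 218.2 229.7 far 209.1 u_butt -27.3
35 s 0.125 col 214.1 rows 214.8 226.6 far 207.1 u_butt -21.0
38 s 0.124 col 214.0 rows 211.4 223.5 far 205.1 u_butt -14.2
41 s 0.084 col 211.7 rows 211.2 223.8 far 205.9 u_butt -0.1
```

The push now meets an axial stop (about 17 N along the brush), which looks like the tube floor. I'll release, rise and check.

play_rows --targets '[{"delta_pos": [0, 0, 0], "twist": 0, "fingers": 0.3}, {"delta_pos": [0, 0, 0], "twist": 0, "fingers": -0.3}, {"delta_pos": [0, 0, 0], "twist": 0, "fingers": -0.3}, {"delta_pos": [0, 0, -0.4], "twist": 0, "fingers": -0.3}, {"delta_pos": [0, 0, -0.8], "twist": 0, "fingers": -0.3}]'

```text
clock: 27.95
position: [0.5806, -0.1132, 0.2146]
tool_rot: [[1.0, 0.029, -0.002], [0.029, -1.0, 0.001], [-0.002, -0.001, -1.0]]
contact_force: [1.4, 0.3, 0.7]
opening: 0.059
```

play_rows --targets '[{"delta_pos": [0, 0, -0.9], "twist": 0, "fingers": -0.3}, {"delta_pos": [0, 0, -0.9], "twist": 0, "fingers": -0.3}, {"delta_pos": [-0.8, -0.8, -0.5], "twist": 0, "fingers": -0.3}, {"delta_pos": [-0.8, -0.9, 0], "twist": 0, "fingers": -0.3}, {"delta_pos": [-0.8, -0.9, 0], "twist": 0, "fingers": -0.3}]'

```text
clock: 28.58
position: [0.4812, -0.0114, 0.3073]
tool_rot: [[1.0, 0.029, 0.001], [0.029, -1.0, -0.0], [0.001, 0.0, -1.0]]
contact_force: [0.2, 0.3, 0.3]
opening: 0.0592
```

play_rows --targets '[{"delta_pos": [-0.7, -1, 0], "twist": 0, "fingers": -0.3}, {"delta_pos": [-0.7, -1, 0], "twist": 0, "fingers": -0.3}, {"delta_pos": [-0.3, -1, 0], "twist": 0, "fingers": -0.3}, {"delta_pos": [0, -1, 0], "twist": 0, "fingers": -0.3}, {"delta_pos": [0, 0, 0], "twist": 0, "fingers": -0.3}]'

```text
clock: 29.2
position: [0.4092, 0.1476, 0.3071]
tool_rot: [[0.999, 0.032, 0.001], [0.032, -0.999, 0.001], [0.001, -0.001, -1.0]]
contact_force: [-0.3, -0.6, 0.9]
opening: 0.0594
```

Run:
```python
from h import *
s=vision.get_image("scene");t=vision.get_image("top");st=env.get_state()
print(st["position"].round(4),st["contact_force"].round(1),st["clock"])
a=crop(s,150,155,262,245,4);b=crop(t,256,130,343,245,4)
stack(a,b,"pics/fin.png"); np.save("pics/fs.npy",s);np.save("pics/ft.npy",t)
```

```text
[0.4095 0.1457 0.3068] [-0.4 -0.3  0.1] 29.3
(460, 796, 3)
```

View pics/fin.png

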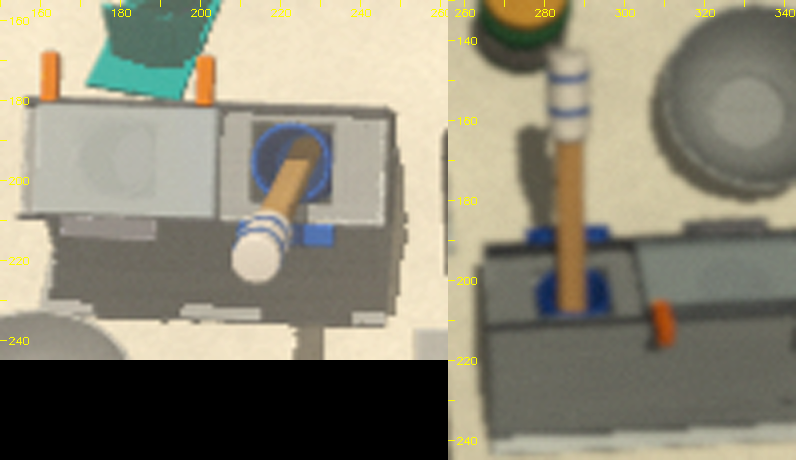

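Run:
```python
from h import *
for tp in((285.5,142.5),(285.5,144.5)): print(tri((214,219.2),tp))
m=np.array([.504,-.1165,.125])
for th in(36,38,40):
  for dep in(.107,.09):
    t=np.radians(th);f=np.radians(52-th);ub=max(.025-.009/np.cos(f)-dep*np.tan(f),-.0155)
    b=m+np.array([.788*ub-.616*dep,0,-.616*ub-.788*dep]);q=b+.3*np.array([np.cos(t),.031*np.cos(t),np.sin(t)])
    print(th,dep,q.round(3),proj("scene",q).round(1),proj("top",q).round(1))
# covers: tabs
print("tabL now",tri((201.2,175),(309.7,211)),"tabR scene px now vs before 162.3,174")
```

```text
(array([ 0.66561762, -0.11125563,  0.23077629]), [np.float64(1.5416932286144316), np.float64(1.541693228614405)])
(array([ 0.66146089, -0.11193498,  0.22493318]), [np.float64(1.123476292258735), np.float64(1.1234762922586845)])
36 0.107 [ 0.669 -0.109  0.226] [[214.2 221.3]] [[284.1 142.1]]
36 0.09 [ 0.683 -0.109  0.237] [[213.1 223.6]] [[284.2 136.3]]
38 0.107 [ 0.666 -0.109  0.232] [[214.1 219. ]] [[284.3 142.4]]
38 0.09 [ 0.68  -0.109  0.243] [[213.  220.9]] [[284.4 136.7]]
40 0.107 [ 0.662 -0.109  0.238] [[214.1 216.6]] [[284.6 142.8]]
40 0.09 [ 0.676 -0.109  0.249] [[212.9 218.2]] [[284.7 137.2]]
tabL now (array([ 0.46630832, -0.18273843,  0.16893096]), [np.float64(1.4425958074970184), np.float64(1.4425958074970076)]) tabR scene px now vs before 162.3,174
```

The measured tip matches full depth: in the top view it is at row 142.5, against 142 predicted for the floor and 136 if it were 17 mm short. I'll do a quick before/after check of the loose things, then sign off.

Run:
```python
from h import *
a,b=np.load("pics/scene0.npy"),np.load("pics/fs.npy")
f=.64
for n,(u,v,w,h) in dict(gloves=(160,355,65,65),bowl=(243,408,52,50),pickles=(347,450,30,40),spice=(411,446,22,32),tub=(520,460,50,62),sanitiser=(652,400,35,48),spatula=(412,350,22,66)).items():
    s=np.s_[int((v-h)*f):int((v+h)*f),int((u-w)*f):int((u+w)*f)]
    g=[cv2.Canny(x[s],60,150) for x in(a,b)]
    (d,_),r=cv2.phaseCorrelate(*[cv2.cvtColor(x[s],cv2.COLOR_RGB2GRAY).astype(np.float32) for x in(a,b)])
    print(n,"shift px",round(d,2),round(_,2),"resp",round(r,2))
print(order.sign_off())
```

```text
gloves shift px 0.02 -0.04 resp 1.01
bowl shift px -0.02 0.02 resp 1.0
pickles shift px 0.03 0.21 resp 0.93
spice shift px -0.0 0.46 resp 1.0
tub shift px 0.09 -0.06 resp 0.76
sanitiser shift px 0.48 -0.03 resp 1.0
spatula shift px 0.01 -0.03 resp 1.0
the job is handed in; nothing more can be done
None
```

The brush now stands bristles up in the blue holder, handle first and down to the floor of the tube. I let it go, moved the arm clear and handed the job in at about 29 s of the 72 s.

**What I did:** I slid the left cover to its end stop over the grey holder and took the brush out of the crock. Because the tool cannot tilt, I turned it half round, levelled the brush on the counter and regrasped it near the head. The butt then swung down under its own weight and I put it in handle first.

**Last checks:**
- **Depth:** the tip measured within about 3 mm of where a fully seated brush should be. A brush 17 mm short would show about 6 pixels away in the top view.
- **Cover:** the left tab is at y ≈ -0.183, where the stop was felt. The right tab looks unmoved.
- **Loose things:** none moved by more than 0.5 pixel between the first and last scene pictures. The tub's match was the weakest (0.76).

**What went wrong or disagreed:**
- **First insertion:** it caught on the station's lower rail (about 5 N) and the handle slid through the grip. I backed off, moved up-slope and repeated it.
- **Misread pixel:** I misread one row of the blue mouth early on. It did not affect the moves, and I corrected it later.
- **Forces:** the fingers pressed the left cover's tab with about 70 N at the end stop, which is under the 120 N wrist limit. The 40 N limit is stated for the arm and the gripper's body, so I took it not to cover the fingers.

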